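Fetch the tea light and matches from behind the jars

TASK

The tea light and the matchbox are behind the blue tea tin and the herb shaker on the dark wooden storage tray. First stand the tin and the shaker upright on the chopping board that lies over the hob, leaving the two small things where they are. With both on the board, set the tea light upright in the middle of the round white tile and lay the matchbox flat in the middle of the oblong wooden coaster, long side along long side; then put the tin back squarely in the middle of the oblong cork mat and the shaker back in the middle of the round cork mat, never tipping either over.

Things in the scene. Friction and masses are not known exactly. Their poses are not given: they have to be found in the camera images.
- tea_tin: Blue printed tea tin, an upright rectangular box 57 (x) x 77 (y) x 108 mm (z), 0.28 kg. Origin: centre of its underside; z up. Loose; starts on the oblong cork mat, its long side along the mat's.
- shaker: Herb shaker: slim clear round jar with a dark green cap, 44 mm across, 120 mm tall, the tallest of the four things, 0.14 kg. Origin: centre of its underside; z up. Loose; starts on the round cork mat. (Another slim jar of 44 mm with a dark brown lid stands at the +y end of the same tray and is not part of the job.)
- matchbox: Matchbox, closed, lying flat, 36 (x) x 52 (y) x 15 mm (z), 20 g. Origin: centre of its underside, about 1 mm above what it lies on (the collider is 1 mm deeper); y along its long side. Loose; starts on the tray, on the far side (+x) of one of the two cork mats, centre to centre about 62 mm. Its tray does not slide out.
- tea_light: Tea light: low round candle in a metal cup, 38 mm across, 15 mm tall, 12 g. Origin: centre of its underside; z up. Loose; starts on the tray on the far side (+x) of the other cork mat, centre to centre about 62 mm.
- oblong_mat: Oblong cork mat, 74 (x) x 100 (y) x 3 mm, home of the tea tin, fixed on the dark wooden storage tray. Origin: centre of its underside, at the tray floor's height (8 mm above the worktop); y along its long side. The tin's base stands 3 mm above this origin. The mats stand side by side (110 mm apart), either may be the left one. The tray is 170 x 320 mm with a lip 6 mm above its floor; it is fixed.
- round_mat: Round cork mat, 72 mm across, 3 mm thick, home of the shaker, fixed on the same wooden tray. Origin: centre of its underside, 8 mm above the worktop; the shaker's base stands 3 mm above it.
- chopping_board: Light wooden chopping board, 220 (x) x 260 (y) x 18 mm, lying across the pan supports of the hob, to the right (-y), fixed. Origin: centre of its underside, 48 mm above the worktop; its top is 18 mm above the origin. Flat all over; the side area for the tin and the shaker.
- round_tile: Round white ceramic tile, 90 mm across, 8 mm thick, flat, fixed on the worktop near the robot. Origin: centre of its underside; top 8 mm above it. The tea light goes here.
- wood_coaster: Brown wooden coaster, rectangular, flat, 75 (x) x 90 (y) x 8 mm, fixed on the worktop near the robot. Origin: centre of its underside; top 8 mm above it; y along its long side. The matchbox goes here.

How it is judged:
On the way, in this order (a step that is already met when the one before it is completed fails the run):
1. the tin and the shaker both stand upright on the chopping board, let go, and the tea light and matchbox have not been moved (z of tea_tin in the frame of chopping_board between 0.014 and 0.023 m and x of tea_tin in the frame of chopping_board between -0.09 and 0.09 m and y of tea_tin in the frame of chopping_board between -0.11 and 0.11 m and angle between each of tea_tin, shaker's own z axis and vertical below 0.1 rad and contact force between the fingers and tea_tin below 0.3 N and z of shaker in the frame of chopping_board between 0.014 and 0.023 m and x of shaker in the frame of chopping_board between -0.09 and 0.09 m and y of shaker in the frame of chopping_board between -0.11 and 0.11 m and contact force between the fingers and shaker below 0.3 N and distance of each of matchbox, tea_light from where it was at the start of the episode below 0.02 m), for 0.2 s.
2. with the tin and the shaker still on the board, the tea light stands on the round tile and the matchbox lies on the wooden coaster, both let go (z of tea_light in the frame of round_tile between 0.004 and 0.013 m and horizontal distance between tea_light and round_tile below 0.015 m and angle between each of tea_light, matchbox, tea_tin, shaker's own z axis and vertical below 0.1 rad and contact force between the fingers and tea_light below 0.3 N and linear speed of each of tea_light, matchbox below 0.02 m/s and angular speed of each of tea_light, matchbox below 0.2 rad/s and z of matchbox in the frame of wood_coaster between 0.005 and 0.014 m and horizontal distance between matchbox and wood_coaster below 0.015 m and contact force between the fingers and matchbox below 0.3 N and angle between the y axis of matchbox and the y axis of wood_coaster, either way round below 0.26 rad and z of tea_tin in the frame of chopping_board between 0.014 and 0.023 m and x of tea_tin in the frame of chopping_board between -0.09 and 0.09 m and y of tea_tin in the frame of chopping_board between -0.11 and 0.11 m and contact force between the fingers and tea_tin below 0.3 N and z of shaker in the frame of chopping_board between 0.014 and 0.023 m and x of shaker in the frame of chopping_board between -0.09 and 0.09 m and y of shaker in the frame of chopping_board between -0.11 and 0.11 m and contact force between the fingers and shaker below 0.3 N), for 0.2 s.
At the end, for the whole second after the job is handed in: The tin stands upright on the oblong cork mat (within 15 mm of its middle and 15 degrees of its direction), the shaker upright on the round cork mat (15 mm), the tea light upright on the round tile (15 mm), the matchbox flat on the wooden coaster (15 mm, 15 degrees); all released and at rest (z of tea_tin in the frame of oblong_mat between -0.001 and 0.008 m and horizontal distance between tea_tin and oblong_mat below 0.015 m and angle between each of tea_tin, shaker, tea_light, matchbox's own z axis and vertical below 0.1 rad and contact force between the fingers and tea_tin below 0.3 N and linear speed of each of tea_tin, shaker, tea_light, matchbox below 0.02 m/s and angular speed of each of tea_tin, shaker, tea_light, matchbox below 0.2 rad/s and angle between the y axis of tea_tin and the y axis of oblong_mat, either way round below 0.26 rad and z of shaker in the frame of round_mat between -0.001 and 0.008 m and horizontal distance between shaker and round_mat below 0.015 m and contact force between the fingers and shaker below 0.3 N and z of tea_light in the frame of round_tile between 0.004 and 0.013 m and horizontal distance between tea_light and round_tile below 0.015 m and contact force between the fingers and tea_light below 0.3 N and z of matchbox in the frame of wood_coaster between 0.005 and 0.014 m and horizontal distance between matchbox and wood_coaster below 0.015 m and contact force between the fingers and matchbox below 0.3 N and angle between the y axis of matchbox and the y axis of wood_coaster, either way round below 0.26 rad); the robot touches nothing.
It fails at once if the tin tipped over (angle between tea_tin's own z axis and vertical above 0.7 rad).
It fails at once if the shaker tipped over (angle between shaker's own z axis and vertical above 0.7 rad).
It also fails if it takes over 120 s, if anything falls off the work surface, if the arm or the gripper's body presses on something with over 40 N, if the wrist force passes 120 N, or if a joint passes its speed limit or range.

ROBOT

A 6-joint arm with a two-finger parallel gripper is mounted at the origin on a cart in front of the work surface, level with it; the furniture and walls round the work are solid. World frame = base frame: x ahead of the robot, y to its left, z up, the work surface at z = 0. Lengths are in m, angles in rad, forces in N, time in s.
With the tool pointing down it reaches from about 0.25 to 0.775 m from the base axis. Payload 8.9 kg.
Tool frame: the origin (TCP) lies between the finger pads; the fingertips stand 25 mm ahead of it and the grasp point (between the pads) lies 6 mm ahead of it; z points along the fingers, y is the line along which they close (so a half turn about z gives the same grasp; the last joint's range is limited). The gripper opens to 85 mm and grips with 20 to 120 N. Pads are 22 mm wide; open, the fingers measure 114 mm over their backs; the gripper's body (76 mm by 85 mm) begins 54 mm behind the grasp point. The pads swing forward as they close: fully open they stand 13 mm farther back than shut.
Start: joints at [-1.29, 0.291, -0.153, 1.127, 0, 1.431], TCP at [0.214, -0.479, 0.234] pointing down, gripper open.
Joint ranges: [-2.52, 2.52], [-0.91, 1.74], [-1.3, 1.37], [-1.96, 2.02], [-1.52, 1.47], [-3.14, 3.14]. Speed limits (rad/s): [2.22, 2.22, 2.79, 3.14, 3.14, 3.14].

INTERFACE

Orientations are given as a 3x3 rotation matrix whose columns are the frame's x, y, z axes.
In Python, from cell import * gives the robot as it stands.
- The arm moves only by the tool play_rows, never from a script. Its argument "targets" is a list of rows, each a list of 3 entries, a list of its own where there are three numbers: the turn, a rotation vector about the world's x, y, z in rad, then the shift along the world's x, y, z in cm, then the finger opening in cm, from 0 to 8.54. A call has 1 to 8 rows; each row is the pose to reach, as a shift and turn from the pose commanded when the call began; what a row does not reach only later rows make up. A row lasts 1/12 s, in which the tool goes at most 41.7 mm and 7.16 degrees, less where a joint would pass 70% of its speed; a pose out of reach is approached as far as the arm can. A call with a gripper value outside its range is refused whole. The fingers move at their own pace and stop on an object; "squeeze" is the grip in N (left out, the last holds). Time passes only in rows, so rows that repeat a pose let the fingers close. It gives the time, the measured TCP pose, the force, the opening and the grip force at its end, in the units of the state.
- get_state(): the state, without advancing time (a new reading comes with each control period).
- camera(name): name is "scene" or "top" or "wrist"; returns (picture, depth): 400x640x3 uint8, red, green, blue; 400x640 float32, m along the optical axis (not along the pixel's ray), 0 where there is no reading.
- get_calibration(name): a dict with "vertical_fov" (degrees; the focal length in pixels is half the picture's height over the tangent of half this angle, whatever the lens; pixels are square), "cx", "cy" (the principal point, pixels), "view" (4x4, takes a point from world to camera coordinates); the wrist camera has in their place "hand_eye" (4x4, takes a point from camera to tool coordinates, whose origin is the TCP and whose axes are the flange's). Camera axes: x right, y down, z forward; pixel columns grow to the right and rows downward; lengths in m; the calibration is good to about 2 mm. A picture is of the moment at which its call begins: read the wrist's pose just before it. get_calibration takes no time and is no camera call.
- close_job(): hands the job in; it is judged then, once.
The state is a dict: "clock": time; "qpos": joint angles; "qvel": joint speeds; "effort": joint torques, N m; "eef_pos": TCP position; "ee_rot": TCP orientation; "force": force on the tool from outside, world axes, zero at the start; "ft_torque": the same for the moment, N m; "gripper_width": finger opening in m; "finger_force": force on a finger pad.
Only numpy, scipy, OpenCV 4.12 (cv2) and the standard library are available. Lean on these libraries where they do the work, as an engineer would, in place of code of your own. Each camera call takes 0.05 s, during which the arm holds its last target. There are 200 camera calls.

## Working session

There is one attempt and no reset: what is moved stays moved. The work goes in short steps, Python scripts to look and compute and a tool call to move; the robot and the scene stay as the last step left them, time stands still between calls to the robot, and variables do not carry over. Pictures are saved under pics/ and viewed, at most 14 in all, crops included, and the job is handed in when it is done.

Besides the shell and the picture viewer there is one more tool, called after "Call:" as a command line: name --argument value ..., lists and objects as JSON in quotes. play_rows: Moves the arm, as the interface text tells. Its arguments: {"type":"object","properties":{"targets":{"type":"array"},"squeeze":{"type":"number"}},"required":["targets"]}

```bash
mkdir -p pics; ls; python3 - <<'E'
from cell import *
import cv2,numpy as np
s=get_state();print(s)
for n in("top","scene"):
    p,d=camera(n);np.savez(f"pics/{n}0.npz",p=p,d=d);cv2.imwrite(f"pics/{n}0.png",p[:,:,::-1]);print(n,get_calibration(n))
print(get_calibration("wrist"))
E
```

```text
pics
{'clock': 0.0, 'qpos': array([-1.29029088e+00,  2.91290180e-01, -1.54102642e-01,  1.12669960e+00,
        5.38160472e-06,  1.43146792e+00]), 'qvel': array([ 0.00070178,  0.00129799, -0.00138799,  0.00049417, -0.00031437,
        0.00105629]), 'effort': array([-1.13053276e-03, -5.37141573e+01,  3.31369758e+01,  1.58421113e-02,
       -2.54756787e-04, -1.47415648e-05]), 'eef_pos': array([ 0.21386772, -0.47900031,  0.233036  ]), 'ee_rot': array([[ 9.13156713e-01,  4.07608505e-01, -3.53642804e-04],
       [ 4.07608616e-01, -9.13155880e-01,  1.24693250e-03],
       [ 1.85329285e-04, -1.28279264e-03, -9.99999160e-01]]), 'force': array([ 0.61569549, -1.01144701,  0.60868901]), 'ft_torque': array([-0.03216204, -0.01863049,  0.00685609]), 'finger_force': 0.0, 'gripper_width': 0.08545926122814615}
top {'vertical_fov': 55.42374537892445, 'cx': 317.3684607362257, 'cy': 200.01993702755615, 'view': array([[ 0.01810338, -0.99961321, -0.02111174, -0.08216592],
       [-0.99519397, -0.01598295, -0.09661004,  0.54482353],
       [ 0.09623524,  0.02275925, -0.99509838,  0.86263633],
       [ 0.        ,  0.        ,  0.        ,  1.        ]])}
scene {'vertical_fov': 51.25206476236224, 'cx': 314.2681131342318, 'cy': 200.83650152313993, 'view': array([[-0.82431781, -0.56589663, -0.01616014,  0.39149883],
       [-0.38690774,  0.58397139, -0.71363844,  0.30193023],
       [ 0.41328265, -0.58201239, -0.7003278 ,  0.6216611 ],
       [ 0.        ,  0.        ,  0.        ,  1.        ]])}
{'vertical_fov': 69.27160351620627, 'cx': 318.37362713986346, 'cy': 197.4055519917371, 'hand_eye': array([[ 3.57280083e-04, -9.63388305e-01, -2.68109764e-01,
         6.86463987e-02],
       [ 9.99999760e-01,  1.85110675e-04,  6.67437602e-04,
         2.15841946e-05],
       [-5.93371601e-04, -2.68109939e-01,  9.63388140e-01,
        -1.40519793e-01],
       [ 0.00000000e+00,  0.00000000e+00,  0.00000000e+00,
         1.00000000e+00]])}
```

View pics/top0.png

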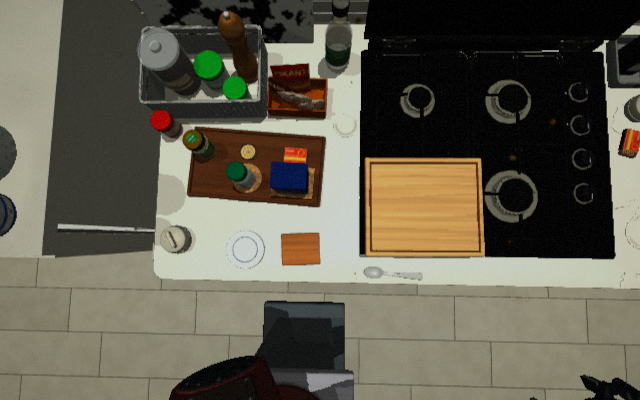

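View pics/scene0.png

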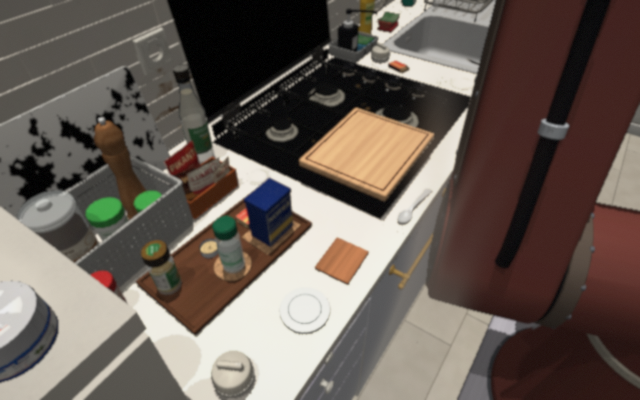

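The top view shows the shaker cap at (236,171), the tin at (289,178), the tea light at (248,152) and the matchbox at (295,155). The tile is at (245,250), the coaster at (300,249), the board at (424,206) and the other jar at (196,140). The scene view agrees: tin and shaker stand in front, with the small things behind them. Next I measure.

```bash
cat > h.py <<'E'
import numpy as np,cv2
from cell import *
def world(name,d,state=None):
    c=get_calibration(name);f=200/np.tan(np.radians(c["vertical_fov"]/2))
    v,u=np.mgrid[:400,:640]
    P=np.stack([(u-c["cx"])/f*d,(v-c["cy"])/f*d,d],-1)
    if name=="wrist":
        T=np.eye(4);T[:3,:3]=state["ee_rot"];T[:3,3]=state["eef_pos"];M=T@c["hand_eye"]
    else: M=np.linalg.inv(c["view"])
    W=P@M[:3,:3].T+M[:3,3]; W[d<=0]=np.nan
    return W
def rect(W,m,txt=""):
    n,l,st,_=cv2.connectedComponentsWithStats(m.astype(np.uint8))
    if n<2: print(txt,"none");return
    k=1+np.argmax(st[1:,4]);q=W[l==k]
    r=cv2.minAreaRect((q[:,:2]*1000).astype(np.float32));(a,b)=r[1]
    ang=r[2] if a>=b else r[2]+90   # direction of long side from +x, deg
    bx=cv2.boxPoints(r)
    print(txt,"c",np.round(r[0],1),"long %.1f short %.1f longdir-from-y %.1f"%(max(a,b),min(a,b),(ang-90+90)%180-90),"z med %.1f"%(np.median(q[:,2])*1000),"n",len(q),"mean",np.round(q.mean(0)*1000,1),"px",st[k,:4])
def hsv(p): return cv2.cvtColor(p,cv2.COLOR_RGB2HSV).transpose(2,0,1).astype(int)
def box(x0,x1,y0,y1):
    m=np.zeros((400,640),bool);m[y0:y1,x0:x1]=1;return m
E
python3 - <<'E'
from h import *
a=np.load("pics/top0.npz");p,d=a["p"],a["d"];W=world("top",d);H,S,V=hsv(p);z=W[...,2]
rect(W,box(260,320,155,205)&(z>.09),"tin")
rect(W,box(218,260,155,190)&(z>.10),"shaker")
rect(W,box(180,215,120,160)&(z>.06),"jar")
rect(W,box(275,315,145,165)&(z<.04)&(S>120)&(V>130),"match")
rect(W,box(235,260,140,162)&(z<.04)&(V>140),"tealight")
rect(W,box(220,270,225,275)&(z>.005)&(z<.02),"tile z")
rect(W,box(275,325,228,270)&(S>80),"coaster")
rect(W,box(362,490,150,262)&(z>.05)&(z<.08),"board")
rect(W,box(180,330,120,210)&(V<130)&(z<.03),"tray")
rect(W,box(200,268,150,200)&(z<.03)&(V>105)&(S>60),"rmat")
rect(W,box(265,325,165,202)&(z<.03)&(V>105)&(S>60),"omat")
for x,y in[(245,250),(340,250),(300,249),(424,206),(225,190),(320,180),(250,184)]: print((x,y),np.round(W[y,x]*1000,1),H[y,x],S[y,x],V[y,x])
E
```

```text
tin c [587.9 -12.8] long 77.1 short 57.3 longdir-from-y -1.8 z med 119.6 n 1010 mean [586.8 -13.3 119. ] px [270 162  38  29]
shaker c [593.4  96.4] long 40.4 short 39.8 longdir-from-y 1.3 z med 130.7 n 352 mean [592.6  94.6 128.7] px [226 162  22  21]
jar c [663.6 196. ] long 43.7 short 43.2 longdir-from-y 69.7 z med 112.9 n 500 mean [660.5 191.5 103.6] px [182 130  28  25]
match c [654.5 -17.4] long 53.0 short 39.1 longdir-from-y -3.6 z med 24.6 n 321 mean [653.  -17.8  24. ] px [284 147  23  16]
tealight c [661.3  96.7] long 33.1 short 31.6 longdir-from-y 57.1 z med 16.8 n 153 mean [661.3  96.7  16.6] px [241 145  14  14]
tile z c [428.   97.2] long 88.1 short 86.8 longdir-from-y 1.0 z med 8.8 n 1122 mean [427.9  96.1   8.8] px [226 231  38  38]
coaster c [431.5 -32.7] long 89.2 short 71.7 longdir-from-y 3.1 z med nan n 1186 mean [nan nan nan] px [281 233  39  32]
board c [ 541.8 -319.4] long 280.1 short 240.3 longdir-from-y 0.4 z med 67.1 n 11769 mean [ 530.5 -309.1   66.9] px [365 150 125 108]
tray c [629.6  78.3] long 325.3 short 174.7 longdir-from-y -4.0 z med 9.5 n 6532 mean [629.   83.   10.2] px [187 126 139  81]
rmat c [600.6  83.2] long 71.8 short 40.5 longdir-from-y -85.5 z med 11.5 n 214 mean [602.6  80.3  11.7] px [244 163  18  30]
omat c [587.8 -53.4] long 75.8 short 19.5 longdir-from-y 82.0 z med 12.0 n 156 mean [588.  -54.9  11.9] px [303 168  12  31]
(245, 250) [426.7  95.9   8.7] 70 7 209
(340, 250) [ 430.6 -128.1   -2.2] 65 7 206
(300, 249) [431.6 -34.   12. ] 13 199 165
(424, 206) [ 532.7 -309.4   66.7] 18 149 203
(225, 190) [568.1 148.7  10.8] 11 193 78
(320, 180) [595.5 -77.9  11.6] 12 202 58
(250, 184) [578.8  82.3  44.7] 66 24 54
```

Call:
play_rows --targets '[[[0, 0, 0.12], [3, 4, 0], 8.5], [[0, 0, 0.24], [6.5, 8, 0], 8.5], [[0, 0, 0.36], [10, 12, 0], 8.5], [[0, 0, 0.48], [13, 16, 0], 8.5], [[0, 0, 0.6], [16, 20, 0], 8.5], [[0, 0, 0.72], [19, 24, 0], 8.5], [[0, 0, 0.84], [22, 28, 0], 8.5], [[0, 0, 0.96], [25.5, 32, 0], 8.5]]' --squeeze 40

```text
clock: 0.77
eef_pos: [0.4218, -0.2165, 0.2335]
ee_rot: [[0.184, 0.983, -0.0], [0.983, -0.184, 0.0], [0.0, -0.0, -1.0]]
force: [0.4, -1.3, 0.8]
gripper_width: 0.0846
finger_force: 0.0
```

Call:
play_rows --targets '[[[0, 0, 0.08], [3, 4, 0], 8.5], [[0, 0, 0.14], [6.5, 8, 0], 8.5], [[0, 0, 0.14], [10, 12, 0], 8.5], [[0, 0, 0.14], [11.9, 14.6, 0], 8.5], [[0, 0, 0.14], [11.9, 14.6, 0], 8.5], [[0, 0, 0.14], [11.9, 14.6, 0], 8.5]]'

```text
clock: 1.27
eef_pos: [0.5423, -0.0689, 0.233]
ee_rot: [[0.047, 0.999, 0.0], [0.999, -0.047, 0.001], [0.001, 0.0, -1.0]]
force: [-1.5, -0.1, -0.7]
gripper_width: 0.085
finger_force: 0.0
```

```bash
python3 - <<'E'
from h import *
s=get_state();p,d=camera("wrist");cv2.imwrite("pics/w1.png",p[:,:,::-1]);np.savez("pics/w1.npz",p=p,d=d)
print(s["clock"],s["eef_pos"],s["qpos"],np.degrees(np.arctan2(s["ee_rot"][1,0],s["ee_rot"][0,0])))
W=world("wrist",d,s);z=W[...,2];H,S,V=hsv(p)
rect(W,(z>.105)&(z<.125),"tin")
E
```

```text
1.2667 [ 0.54228031 -0.06888818  0.23295575] [-2.60803845e-01  3.32231417e-01 -9.62847725e-02  1.14239861e+00
  1.15744240e-03  1.35670276e+00] 87.32369857632341
tin c [589.9 -10.3] long 77.0 short 57.2 longdir-from-y -1.8 z med 119.1 n 6125 mean [589.2  -8.6 119. ] px [336  78  70  93]
```

View pics/w1.png

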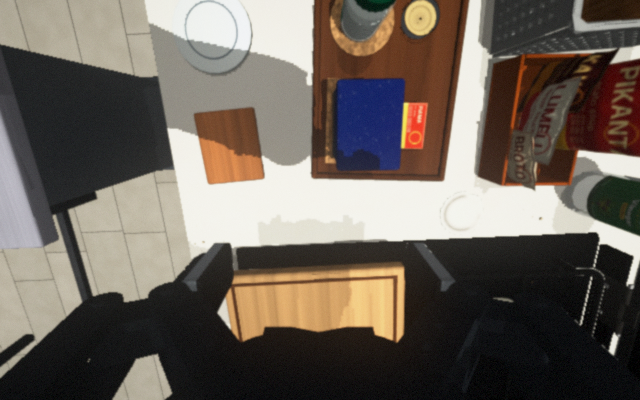

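The wrist view shows the tin top at about (370,124), with the matchbox behind it at (414,125). The tea light is at (421,18), the coaster at (228,145) and the tile at (213,30). Both cameras put the tin centre at about (589,-11.5) mm.

Call:
play_rows --targets '[[[0, 0, 0.015], [2.5, 3, 0], 8.5], [[0, 0, 0.015], [4.7, 5.75, 0], 8.5], [[0, 0, 0.015], [4.7, 5.75, -1], 8.5], [[0, 0, 0.015], [4.7, 5.75, -4], 8.5], [[0, 0, 0.015], [4.7, 5.75, -7.5], 8.5], [[0, 0, 0.015], [4.7, 5.75, -11], 8.5], [[0, 0, 0.015], [4.7, 5.75, -14], 8.5], [[0, 0, 0.015], [4.7, 5.75, -14.3], 8.5]]'

```text
clock: 1.98
eef_pos: [0.5827, -0.0156, 0.0853]
ee_rot: [[0.037, 0.999, -0.009], [0.999, -0.037, 0.001], [0.001, -0.009, -1.0]]
force: [-1.4, 1.1, -0.6]
gripper_width: 0.0848
finger_force: 0.0
```

Call:
play_rows --targets '[[[0, 0, 0], [0, 0, 0], 7], [[0, 0, 0], [0, 0, 0], 6], [[0, 0, 0], [0, 0, 0], 5.2], [[0, 0, 0], [0, 0, 0], 5.2], [[0, 0, 0], [0, 0, 0], 5.2], [[0, 0, 0], [0, 0, 0], 5.2]]'

```text
clock: 2.48
eef_pos: [0.5888, -0.0156, 0.0929]
ee_rot: [[0.036, 0.999, 0.004], [0.999, -0.036, -0.001], [-0.001, 0.004, -1.0]]
force: [-0.3, -1.9, 7.7]
gripper_width: 0.0563
finger_force: 44.5
```

Call:
play_rows --targets '[[[0, 0, 0], [0, 0, 0.5], 5.2], [[0, 0, 0], [0, 0, 2], 5.2], [[0, 0, 0], [0, 0, 5], 5.2], [[0, 0, 0], [0, 0, 8], 5.2], [[0, 0, 0], [0, 0, 11], 5.2], [[0, 0, 0], [0, 0, 12], 5.2], [[0, 0, 0], [-0.5, -1.5, 12], 5.2], [[0, 0, 0], [-1, -4, 12], 5.2]]'

```text
clock: 3.15
eef_pos: [0.5776, -0.0536, 0.2116]
ee_rot: [[0.033, 0.999, 0.002], [0.999, -0.033, 0.001], [0.001, 0.002, -1.0]]
force: [0.6, -0.3, -4.2]
gripper_width: 0.0563
finger_force: 44.0
```

Call:
play_rows --targets '[[[0, 0, 0], [-0.5, -3, 0], 5.2], [[0, 0, 0], [-1, -6, 0], 5.2], [[0, 0, 0], [-1.5, -9.5, 0], 5.2], [[0, 0, 0], [-2, -13, 0], 5.2], [[0, 0, 0], [-2.7, -16.5, 0], 5.2], [[0, 0, 0], [-3.2, -19, 0], 5.2], [[0, 0, 0], [-3.4, -20, 0], 5.2], [[0, 0, 0], [-3.4, -20, 0], 5.2]]'

```text
clock: 3.82
eef_pos: [0.5424, -0.2571, 0.21]
ee_rot: [[0.039, 0.999, -0.001], [0.999, -0.039, -0.0], [-0.0, -0.001, -1.0]]
force: [-0.1, -0.1, -3.6]
gripper_width: 0.0564
finger_force: 44.0
```

Call:
play_rows --targets '[[[0, 0, 0], [0, 0, -1], 5.2], [[0, 0, 0], [0, 0, -2.5], 5.2], [[0, 0, 0], [0, 0, -4], 5.2], [[0, 0, 0], [0, 0, -4.5], 5.2], [[0, 0, 0], [0, 0, -4.5], 5.2], [[0, 0, 0], [0, 0, -4.5], 5.2]]'

```text
clock: 4.32
eef_pos: [0.5434, -0.2539, 0.1655]
ee_rot: [[0.035, 0.999, -0.0], [0.999, -0.035, 0.001], [0.0, -0.0, -1.0]]
force: [0.7, -0.1, -2.6]
gripper_width: 0.0562
finger_force: 43.9
```

Call:
play_rows --targets '[[[0, 0, 0], [0, 0, -0.6], 5.2], [[0, 0, 0], [0, 0, -1.1], 5.2], [[0, 0, 0], [0, 0, -1.4], 5.2], [[0, 0, 0], [0, 0, -1.5], 5.2], [[0, 0, 0], [0, 0, -1.5], 5.2]]'

```text
clock: 4.73
eef_pos: [0.5431, -0.255, 0.1503]
ee_rot: [[0.036, 0.999, -0.0], [0.999, -0.036, 0.0], [0.0, -0.0, -1.0]]
force: [0.2, -1.1, -2.5]
gripper_width: 0.0565
finger_force: 44.0
```

Call:
play_rows --targets '[[[0, 0, 0], [0, 0, -0.1], 5.2], [[0, 0, 0], [0, 0, -0.15], 5.2], [[0, 0, 0], [0, 0, -0.15], 5.2]]'

```text
clock: 4.98
eef_pos: [0.5433, -0.2551, 0.1492]
ee_rot: [[0.036, 0.999, 0.0], [0.999, -0.036, -0.0], [-0.0, 0.0, -1.0]]
force: [0.3, -0.5, -3.6]
gripper_width: 0.0563
finger_force: 44.0
```

Call:
play_rows --targets '[[[0, 0, 0], [0, 0, -0.1], 5.2], [[0, 0, 0], [0, 0, -0.15], 5.2], [[0, 0, 0], [0, 0, -0.15], 5.2]]'

```text
clock: 5.23
eef_pos: [0.5434, -0.2551, 0.1478]
ee_rot: [[0.036, 0.999, 0.0], [0.999, -0.036, -0.0], [-0.0, 0.0, -1.0]]
force: [-0.2, -0.6, -1.2]
gripper_width: 0.0559
finger_force: 44.1
```

Call:
play_rows --targets '[[[0, 0, 0], [0, 0, -0.05], 5.2], [[0, 0, 0], [0, 0, -0.1], 5.2], [[0, 0, 0], [0, 0, -0.1], 5.2]]'

```text
clock: 5.48
eef_pos: [0.5434, -0.2551, 0.1478]
ee_rot: [[0.036, 0.999, 0.001], [0.999, -0.036, -0.001], [-0.001, 0.001, -1.0]]
force: [-2.9, 1.9, 9.7]
gripper_width: 0.0568
finger_force: 45.4
```

Call:
play_rows --targets '[[[0, 0, 0], [0, 0, 0], 6], [[0, 0, 0], [0, 0, 0], 7], [[0, 0, 0], [0, 0, 0], 8.5], [[0, 0, 0], [0, 0, 0], 8.5], [[0, 0, 0], [0, 0, 1], 8.5], [[0, 0, 0], [0, 0, 4], 8.5], [[0, 0, 0], [0, 0, 8], 8.5], [[0, 0, 0], [0, 0, 10], 8.5]]'

```text
clock: 6.15
eef_pos: [0.5441, -0.2555, 0.2512]
ee_rot: [[0.036, 0.999, 0.003], [0.999, -0.036, -0.002], [-0.002, 0.003, -1.0]]
force: [0.9, -0.5, 0.7]
gripper_width: 0.0854
finger_force: 0.0
```

Call:
play_rows --targets '[[[0, 0, 0], [0.5, 3, 0.5], 8.5], [[0, 0, 0], [1, 7, 0.5], 8.5], [[0, 0, 0], [1.5, 11, 0.5], 8.5], [[0, 0, 0], [2, 15, 0.5], 8.5], [[0, 0, 0], [2.5, 19, 0.5], 8.5], [[0, 0, 0], [3, 23, 0.5], 8.5], [[0, 0, 0], [4, 26, 0.5], 8.5], [[0, 0, 0], [5, 28, 0.5], 8.5]]'

```text
clock: 6.82
eef_pos: [0.5932, 0.0283, 0.2527]
ee_rot: [[0.034, 0.999, 0.001], [0.999, -0.034, 0.001], [0.001, 0.001, -1.0]]
force: [-0.0, -0.5, -0.5]
gripper_width: 0.0854
finger_force: 0.0
```

Call:
play_rows --targets '[[[0, 0, 0], [0, 0, 0], 8.5], [[0, 0, 0], [0, 0, 0], 8.5]]'

```text
clock: 6.98
eef_pos: [0.5935, 0.026, 0.252]
ee_rot: [[0.034, 0.999, 0.0], [0.999, -0.034, -0.0], [-0.0, 0.0, -1.0]]
force: [-0.3, -0.4, -0.5]
gripper_width: 0.0853
finger_force: 0.0
```

```bash
python3 - <<'E'
from h import *
s=get_state();p,d=camera("wrist");cv2.imwrite("pics/w2.png",p[:,:,::-1]);np.savez("pics/w2.npz",p=p,d=d)
print(s["clock"],s["eef_pos"],np.degrees(np.arctan2(s["ee_rot"][1,0],s["ee_rot"][0,0])))
W=world("wrist",d,s);z=W[...,2];H,S,V=hsv(p)
m=(z>.12)&(z<.14)&(np.abs(W[...,0]-.594)<.05)&(np.abs(W[...,1]-.097)<.05);rect(W,m,"shaker")
E
```

```text
6.9833 [0.59346508 0.02595102 0.25203026] 88.06458484105183
shaker c [596.4  99.7] long 40.8 short 40.8 longdir-from-y 43.5 z med 130.7 n 1821 mean [596.4  99.8 130.5] px [295  85  47  50]
```

View pics/w2.png

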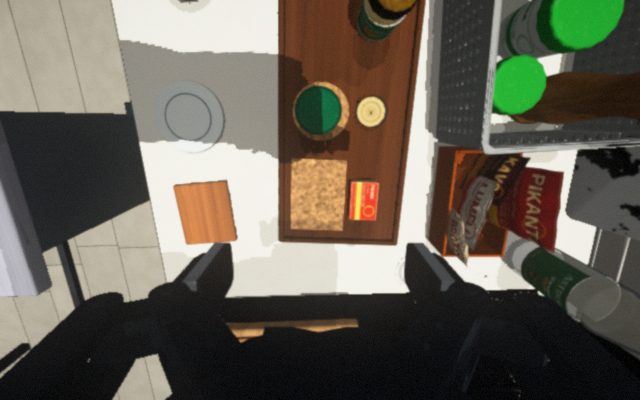

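The wrist view shows the shaker cap at (318,110) and the oblong mat, now clear, at (319,194). The matchbox is at (364,201), the tea light at (371,112), the tile at (188,117) and the coaster at (205,211), with the small things unmoved.

Call:
play_rows --targets '[[[0, 0, 0], [0.15, 3, 0], 8.5], [[0, 0, 0], [0.15, 6, 0], 8.5], [[0, 0, 0], [0.15, 7.2, 0], 8.5], [[0, 0, 0], [0.15, 7.2, -3], 8.5], [[0, 0, 0], [0.15, 7.2, -7], 8.5], [[0, 0, 0], [0.15, 7.2, -11], 8.5], [[0, 0, 0], [0.15, 7.2, -14], 8.5], [[0, 0, 0], [0.15, 7.2, -14.7], 8.5]]'

```text
clock: 7.7
eef_pos: [0.5913, 0.0954, 0.1]
ee_rot: [[0.037, 0.999, -0.008], [0.999, -0.037, -0.001], [-0.001, -0.008, -1.0]]
force: [-0.5, -0.1, 0.0]
gripper_width: 0.0845
finger_force: 0.0
```

Call:
play_rows --targets '[[[0, 0, 0], [0, 0, 0], 7.5], [[0, 0, 0], [0, 0, 0], 6], [[0, 0, 0], [0, 0, 0], 5], [[0, 0, 0], [0, 0, 0], 4], [[0, 0, 0], [0, 0, 0], 3.8], [[0, 0, 0], [0, 0, 0], 3.8], [[0, 0, 0], [0, 0, 0], 3.8]]'

```text
clock: 8.28
eef_pos: [0.5964, 0.097, 0.1072]
ee_rot: [[0.036, 0.999, 0.004], [0.999, -0.036, 0.0], [0.0, 0.004, -1.0]]
force: [-1.5, -0.7, 6.4]
gripper_width: 0.0399
finger_force: 39.8
```

```bash
python3 - <<'E'
from h import *
s=dict(eef_pos=np.array([0.59346508,0.02595102,0.25203026]),ee_rot=np.array([[0.034,.9994,0],[.9994,-0.034,0],[0,0,-1.]]))
a=np.load("pics/w2.npz");p,d=a["p"],a["d"];W=world("wrist",d,s);z=W[...,2];H,S,V=hsv(p)
W[...,2]=z
rect(W,box(284,350,152,236)&(V>100)&(z<.03),"omat")
rect(W,box(348,384,176,225)&(z>.014),"match")
rect(W,box(350,392,90,134)&(z>.016),"tealight")
rect(W,box(150,235,75,160)&(z>.004)&(z<.013),"tile")
rect(W,box(170,242,172,250)&(S>90),"coaster")
rect(W,box(290,352,78,145)&(z<.03)&(V>100),"rmat")
E
```

```text
omat c [590.3  -8.9] long 119.1 short 86.5 longdir-from-y -3.8 z med 11.1 n 4674 mean [591.4  -6.1  10.8] px [285 152  65  84]
match c [652.5 -15.1] long 52.1 short 36.2 longdir-from-y -3.1 z med 24.1 n 1086 mean [652.2 -14.1  23.8] px [349 181  30  39]
tealight c [661.6  98.4] long 37.5 short 37.2 longdir-from-y -63.1 z med 17.3 n 468 mean [662.2  98.2  18.1] px [356  95  32  33]
tile c [430.6  99.2] long 88.8 short 88.5 longdir-from-y -15.6 z med 8.6 n 3989 mean [431.  100.2   8.6] px [154  80  71  73]
coaster c [437.4 -34.5] long 89.3 short 70.6 longdir-from-y 9.1 z med nan n 3154 mean [nan nan nan] px [174 181  63  63]
rmat c [610.4  99.3] long 82.3 short 56.0 longdir-from-y -0.1 z med 9.9 n 900 mean [624.5 110.3   9.8] px [306  78  46  67]
```

Call:
play_rows --targets '[[[0, 0, 0], [0, 0, 0.5], 3.8], [[0, 0, 0], [0, 0, 2], 3.8], [[0, 0, 0], [0, 0, 5], 3.8], [[0, 0, 0], [0, 0, 8.5], 3.8], [[0, 0, 0], [0, 0, 12], 3.8], [[0, 0, 0], [0, 0, 15.5], 3.8], [[0, 0, 0], [0, 0, 18.5], 3.8], [[0, 0, 0], [0, -1.5, 20], 3.8]]'

```text
clock: 8.95
eef_pos: [0.5957, 0.0838, 0.3101]
ee_rot: [[0.034, 0.999, 0.006], [0.999, -0.034, 0.001], [0.001, 0.006, -1.0]]
force: [0.8, 0.6, -1.9]
gripper_width: 0.0399
finger_force: 40.9
```

Call:
play_rows --targets '[[[0, 0, 0], [-0.5, -2.5, 0], 3.8], [[0, 0, 0], [-1, -6, 0], 3.8], [[0, 0, 0], [-1.5, -9.5, 0], 3.8], [[0, 0, 0], [-2, -13, 0], 3.8], [[0, 0, 0], [-2.5, -16.5, 0], 3.8], [[0, 0, 0], [-3, -20, 0], 3.8], [[0, 0, 0], [-3.5, -23.5, 0], 3.8], [[0, 0, 0], [-4, -27, 0], 3.8]]'

```text
clock: 9.62
eef_pos: [0.5542, -0.1896, 0.3059]
ee_rot: [[0.036, 0.999, 0.001], [0.999, -0.036, -0.001], [-0.0, 0.001, -1.0]]
force: [0.4, 1.3, -2.3]
gripper_width: 0.04
finger_force: 41.0
```

Call:
play_rows --targets '[[[0, 0, 0], [0, -3.5, 0], 3.8], [[0, 0, 0], [-0.3, -7, 0], 3.8], [[0, 0, 0], [-0.5, -10.5, 0], 3.8], [[0, 0, 0], [-0.7, -14, 0], 3.8], [[0, 0, 0], [-1, -16.5, 0], 3.8], [[0, 0, 0], [-1, -17.5, 0], 3.8], [[0, 0, 0], [-1, -17.5, 0], 3.8], [[0, 0, 0], [-1, -17.5, 0], 3.8]]'

```text
clock: 10.28
eef_pos: [0.5447, -0.3628, 0.305]
ee_rot: [[0.037, 0.999, 0.0], [0.999, -0.037, 0.0], [0.0, 0.0, -1.0]]
force: [0.2, -0.2, -1.6]
gripper_width: 0.0398
finger_force: 41.0
```

Call:
play_rows --targets '[[[0, 0, 0], [0, 0, -2], 3.8], [[0, 0, 0], [0, 0, -5], 3.8], [[0, 0, 0], [0, 0, -8], 3.8], [[0, 0, 0], [0, 0, -11], 3.8], [[0, 0, 0], [0, 0, -12.5], 3.8], [[0, 0, 0], [0, 0, -13.3], 3.8], [[0, 0, 0], [0, 0, -13.8], 3.8], [[0, 0, 0], [0, 0, -13.8], 3.8]]'

```text
clock: 10.95
eef_pos: [0.5451, -0.3621, 0.1668]
ee_rot: [[0.035, 0.999, 0.0], [0.999, -0.035, 0.0], [0.0, 0.0, -1.0]]
force: [-0.1, 0.2, -2.2]
gripper_width: 0.0398
finger_force: 41.1
```

Call:
play_rows --targets '[[[0, 0, 0], [0, 0, -0.1], 3.8], [[0, 0, 0], [0, 0, -0.3], 3.8], [[0, 0, 0], [0, 0, -0.4], 3.8], [[0, 0, 0], [0, 0, -0.4], 3.8]]'

```text
clock: 11.28
eef_pos: [0.545, -0.3632, 0.163]
ee_rot: [[0.036, 0.999, 0.001], [0.999, -0.036, -0.0], [-0.0, 0.001, -1.0]]
force: [-0.4, 0.4, -1.6]
gripper_width: 0.0401
finger_force: 41.1
```

Call:
play_rows --targets '[[[0, 0, 0], [0, 0, -0.05], 3.8], [[0, 0, 0], [0, 0, -0.1], 3.8], [[0, 0, 0], [0, 0, -0.1], 3.8]]'

```text
clock: 11.53
eef_pos: [0.5449, -0.3633, 0.1623]
ee_rot: [[0.036, 0.999, 0.001], [0.999, -0.036, -0.001], [-0.001, 0.001, -1.0]]
force: [-1.5, 0.4, 4.4]
gripper_width: 0.04
finger_force: 41.6
```

Call:
play_rows --targets '[[[0, 0, 0], [0, 0, 0], 4.5], [[0, 0, 0], [0, 0, 0], 5.5], [[0, 0, 0], [0, 0, 0], 7], [[0, 0, 0], [0, 0, 0], 8.5], [[0, 0, 0], [0, 0, 1], 8.5], [[0, 0, 0], [0, 0, 4], 8.5], [[0, 0, 0], [0, 0, 8], 8.5], [[0, 0, 0], [0, 0, 10], 8.5]]'

```text
clock: 12.2
eef_pos: [0.5454, -0.3635, 0.2665]
ee_rot: [[0.036, 0.999, 0.003], [0.999, -0.036, -0.003], [-0.003, 0.003, -1.0]]
force: [1.1, -0.8, 1.3]
gripper_width: 0.0851
finger_force: 0.0
```

Call:
play_rows --targets '[[[0, 0, 0], [0.5, 2, 0], 5.5], [[0, 0, 0], [1.5, 6, 0], 5.5], [[0, 0, 0], [2.5, 10, 0], 5.5], [[0, 0, 0], [3.5, 14, 0], 5.5], [[0, 0, 0], [4.5, 18, 0], 5.5], [[0, 0, 0], [5.5, 22, 0], 5.5], [[0, 0, 0], [6.5, 26, 0], 5.5], [[0, 0, 0], [7.5, 30, 0], 5.5]]'

```text
clock: 12.87
eef_pos: [0.62, -0.061, 0.2627]
ee_rot: [[0.036, 0.999, 0.001], [0.999, -0.036, -0.0], [-0.0, 0.001, -1.0]]
force: [1.7, 0.4, 0.6]
gripper_width: 0.0549
finger_force: 0.0
```

Call:
play_rows --targets '[[[0, 0, 0], [1, 3.5, -1], 5.5], [[0, 0, 0], [2.5, 7, -3], 5.5], [[0, 0, 0], [3.5, 9, -4], 5.5], [[0, 0, 0], [3.5, 9, -4], 5.5], [[0, 0, 0], [3.5, 9, -4], 5.5]]'

```text
clock: 13.28
eef_pos: [0.6547, 0.0284, 0.2213]
ee_rot: [[0.034, 0.999, -0.001], [0.999, -0.034, -0.0], [-0.0, -0.001, -1.0]]
force: [0.3, -0.4, 0.8]
gripper_width: 0.0551
finger_force: 0.0
```

```bash
python3 - <<'E'
from h import *
s=get_state();p,d=camera("wrist");cv2.imwrite("pics/w3.png",p[:,:,::-1]);np.savez("pics/w3.npz",p=p,d=d)
print(s["clock"],s["eef_pos"],np.degrees(np.arctan2(s["ee_rot"][1,0],s["ee_rot"][0,0])))
W=world("wrist",d,s);z=W[...,2];H,S,V=hsv(p);X,Y=W[...,0],W[...,1]
def w(x,y,r): return (abs(X-x)<r)&(abs(Y-y)<r)
rect(W,w(.6615,.0975,.03)&(z>.015),"tealight")
rect(W,w(.6525,-.015,.04)&(z>.016)&(z<.04)&(S>90)&(V>120),"match")
rect(W,w(.595,.1,.06)&(z<.02)&(V>100)&(S>50),"rmat")
rect(W,w(.59,-.01,.065)&(z<.02)&(V>100)&(S>50),"omat")
rect(W,w(.43,.1,.065)&(z<.013)&(z>.004),"tile")
rect(W,w(.4335,-.034,.06)&(S>90),"coaster")
m=(X>.68)&(Y>.05)&(Y<.15)&(z>.03);print("basket min x",np.nanmin(X[m]), np.nanpercentile(X[m],2))
t,dt=camera("top");cv2.imwrite("pics/t3.png",t[:,:,::-1]);W=world("top",dt);z=W[...,2];H,S,V=hsv(t);X,Y=W[...,0],W[...,1]
rect(W,w(.545,-.25,.07)&(z>.16),"tin");rect(W,w(.545,-.363,.05)&(z>.175),"shaker")
E
```

```text
13.2833 [0.65465011 0.02841953 0.22132016] 88.07721014972206
tealight c [662.1  98.1] long 37.2 short 37.2 longdir-from-y 89.6 z med 16.7 n 768 mean [661.8  98.6  17.2] px [306  98  34  35]
match c [652.7 -15.6] long 52.5 short 36.0 longdir-from-y -3.6 z med 24.2 n 1201 mean [652.7 -14.4  24.2] px [303 190  31  42]
rmat c [599.2 100. ] long 69.1 short 68.4 longdir-from-y 88.6 z med 11.3 n 2490 mean [600.5 100.6  11.3] px [239  84  60  62]
omat c [602.  -10.6] long 117.7 short 110.9 longdir-from-y -4.3 z med 11.1 n 5594 mean [593.5  -4.2  10.7] px [233 158  88  91]
tile c [430.2  99.4] long 89.9 short 88.4 longdir-from-y 88.9 z med 8.6 n 4723 mean [431.6 100.3   8.5] px [88 81 79 78]
coaster c [433.9 -31.1] long 89.1 short 74.7 longdir-from-y 2.9 z med 8.4 n 3635 mean [435.2 -29.1   8.4] px [115 189  71  68]
basket min x 0.7452034998759698 0.7480754758040291
tin c [ 543.  -252.1] long 77.6 short 57.3 longdir-from-y -1.7 z med 174.8 n 1199 mean [ 542.5 -251.1  174.7] px [388 181  41  31]
shaker c [ 543.  -362.3] long 41.5 short 40.4 longdir-from-y 25.5 z med 186.2 n 404 mean [ 542.3 -360.6  185.7] px [456 186  24  22]
```

View pics/w3.png

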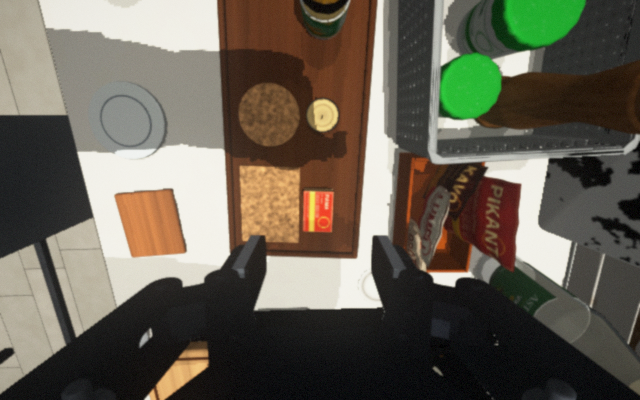

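View pics/t3.png

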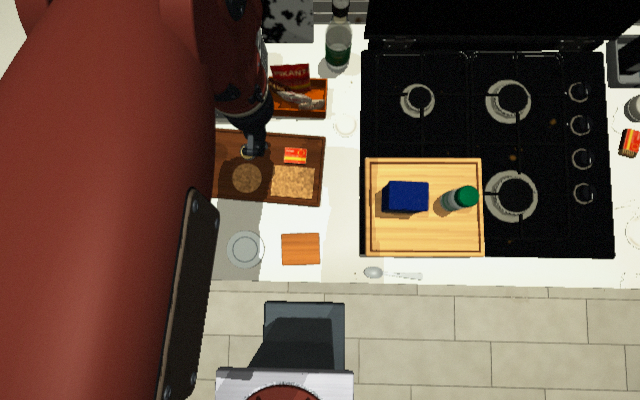

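The wrist view shows the tea light at (323,115), the matchbox at (318,211), the round mat at (269,113) and the oblong mat at (270,204). The top view shows both the tin, at (405,197), and the shaker, at (462,197), upright on the board. Tea light next.

Call:
play_rows --targets '[[[0, 0, 0], [0.4, 3.5, 0], 5.8], [[0, 0, 0], [0.7, 6.5, 0], 5.8], [[0, 0, 0], [0.7, 7, -3], 5.8], [[0, 0, 0], [0.7, 7, -7], 5.8], [[0, 0, 0], [0.7, 7, -11], 5.8], [[0, 0, 0], [0.7, 7, -14.5], 5.8], [[0, 0, 0], [0.7, 7, -16.8], 5.8], [[0, 0, 0], [0.7, 7, -17.2], 5.8]]'

```text
clock: 14.05
eef_pos: [0.659, 0.0954, 0.0459]
ee_rot: [[0.038, 0.999, -0.006], [0.999, -0.038, -0.0], [-0.001, -0.006, -1.0]]
force: [-0.6, 0.4, 0.8]
gripper_width: 0.058
finger_force: 0.0
```

Call:
play_rows --targets '[[[0, 0, 0], [0, 0, 0], 5.8], [[0, 0, 0], [0, 0, 0], 5.8], [[0, 0, 0], [0, 0, 0], 5.8]]'

```text
clock: 14.3
eef_pos: [0.6636, 0.0965, 0.0523]
ee_rot: [[0.037, 0.999, 0.004], [0.999, -0.037, 0.0], [0.0, 0.004, -1.0]]
force: [0.2, -0.2, 0.2]
gripper_width: 0.0579
finger_force: 0.0
```

Call:
play_rows --targets '[[[0, 0, 0], [-0.1, 0.1, -0.4], 5.8], [[0, 0, 0], [-0.1, 0.1, -0.8], 5.8], [[0, 0, 0], [-0.1, 0.1, -1.2], 5.8], [[0, 0, 0], [-0.1, 0.1, -1.4], 5.8], [[0, 0, 0], [-0.1, 0.1, -1.4], 5.8], [[0, 0, 0], [-0.1, 0.1, -1.4], 5.8]]' --squeeze 20

```text
clock: 14.8
eef_pos: [0.6606, 0.098, 0.0354]
ee_rot: [[0.036, 0.999, -0.0], [0.999, -0.036, -0.0], [-0.0, -0.0, -1.0]]
force: [0.7, 0.4, 0.4]
gripper_width: 0.0584
finger_force: 0.0
```

Call:
play_rows --targets '[[[0, 0, 0], [0, 0, 0], 5], [[0, 0, 0], [0, 0, 0], 4.2], [[0, 0, 0], [0, 0, 0], 3.6], [[0, 0, 0], [0, 0, 0], 3.3], [[0, 0, 0], [0, 0, 0], 3.3], [[0, 0, 0], [0, 0, 0], 3.3]]' --squeeze 20

```text
clock: 15.3
eef_pos: [0.6608, 0.098, 0.0356]
ee_rot: [[0.036, 0.999, 0.0], [0.999, -0.036, -0.0], [0.0, 0.0, -1.0]]
force: [0.1, -0.2, -0.1]
gripper_width: 0.0333
finger_force: 0.0
```

Call:
play_rows --targets '[[[0, 0, 0], [0, 0, 0.5], 3.3], [[0, 0, 0], [0, 0, 2], 3.3], [[0, 0, 0], [0, 0, 5], 3.3], [[0, 0, 0], [0, 0, 7], 3.3], [[0, 0, 0], [0, 0, 8], 3.3], [[0, 0, 0], [0, 0, 8], 3.3]]'

```text
clock: 15.8
eef_pos: [0.6624, 0.0981, 0.1184]
ee_rot: [[0.036, 0.999, 0.005], [0.999, -0.036, 0.0], [0.0, 0.004, -1.0]]
force: [-0.0, -0.6, -0.4]
gripper_width: 0.0328
finger_force: 0.0
```

```bash
python3 - <<'E'
from h import *
s=get_state();p,d=camera("wrist");cv2.imwrite("pics/w4.png",p[:,:,::-1]);np.savez("pics/w4.npz",p=p,d=d)
print(s["eef_pos"],s["gripper_width"],s["finger_force"])
W=world("wrist",d,s);z=W[...,2];X,Y=W[...,0],W[...,1]
m=(abs(X-.662)<.05)&(abs(Y-.098)<.05)&(z>.014)&(z<.035);rect(W,m,"tl")
E
```

```text
[0.66243359 0.09806831 0.11844142] 0.032820846307323716 0.0
tl c [661.9  98.6] long 37.8 short 37.3 longdir-from-y 4.3 z med 16.6 n 1564 mean [661.7  97.7  17.1] px [294 176  45  46]
```

View pics/w4.png

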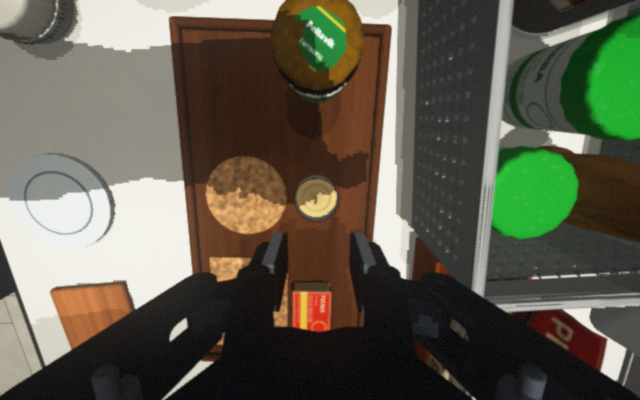

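The tea light at (317,199) hasn't moved, so the fingers closed above it. I'll measure the real tip depth from the wrist depth.

```bash
python3 - <<'E'
from h import *
I=dict(eef_pos=np.zeros(3),ee_rot=np.eye(3))
for f in("w4","w3","w2"):
    a=np.load(f"pics/{f}.npz");W=world("wrist",a["d"],I)
    m=(abs(W[...,0])<.014)&(abs(W[...,1])<.06)&(W[...,2]>-.05)&(W[...,2]<.04)
    q=W[m];print(f,len(q),"zmax",np.percentile(q[:,2],[50,90,99,100]),"y",np.percentile(q[:,1],[1,99]))
a=np.load("pics/w4.npz");W=world("wrist",a["d"],dict(eef_pos=np.array([.6624,.0981,.1184]),ee_rot=np.array([[.036,.999,.005],[.999,-.036,0],[0,.004,-1.]])))
m=box(294,340,176,223);q=W[m];r=np.hypot(q[:,0]-.6617,q[:,1]-.098)
for lo in range(0,26,3):
    k=(r*1000>=lo)&(r*1000<lo+3);print(lo,np.round(np.nanpercentile(q[k,2]*1000,[5,50,95]),1))
E
```

```text
w4 4901 zmax [-0.03589458 -0.01155635 -0.00296363  0.00148031] y [-0.04313335  0.04506946]
w3 4703 zmax [-0.03189348 -0.01194683 -0.00393892 -0.00118801] y [-0.04947779  0.05168335]
w2 4743 zmax [-0.03369711 -0.01823181 -0.01210278 -0.0098783 ] y [-0.05435635  0.05617285]
0 [14.5 15.3 23.1]
3 [14.2 15.3 16.3]
6 [14.2 15.2 16.4]
9 [14.6 15.6 16.8]
12 [15.8 16.9 18.2]
15 [15.6 17.1 22.4]
18 [ 7.6 15.9 23.9]
21 [7.1 8.3 9.3]
24 [7.1 8.3 9.3]
```

```bash
python3 - <<'E'
from h import *
I=dict(eef_pos=np.zeros(3),ee_rot=np.eye(3))
a=np.load("pics/w4.npz");W=world("wrist",a["d"],I)
for v in(236,240,250,260,270):
  for u in(270,276,282,284): print((u,v),np.round(W[v,u]*1000,1),end=" ")
  print()
E
```

```text
(270, 236) [-39.1 -44.3 110.2] (276, 236) [ 11.3 -20.1  -7.8] (282, 236) [ 11.2 -17.2  -7.4] (284, 236) [ 11.3 -16.1  -7.7] 
(270, 240) [-42.7 -44.3 109.2] (276, 240) [ 11.3 -19.4 -12.7] (282, 240) [ 11.5 -16.5 -12.9] (284, 240) [ 11.6 -15.5 -13.3] 
(270, 250) [ 11.5 -20.5 -23.8] (276, 250) [ 11.5 -17.8 -23.8] (282, 250) [ 10.1 -15.6 -20.8] (284, 250) [  6.5 -15.6 -13.5] 
(270, 260) [ 10.7 -19.3 -31.5] (276, 260) [ 10.8 -16.7 -31.8] (282, 260) [  5.6 -15.6 -21.9] (284, 260) [  1.5 -15.7 -14. ] 
(270, 270) [  8.3 -18.7 -35.4] (276, 270) [  8.4 -16.3 -35.6] (282, 270) [  1.7 -15.5 -23.8] (284, 270) [ -3.1 -15.7 -15.4]
```

Call:
play_rows --targets '[[[0, 0, 0], [0, 0, -2], 5], [[0, 0, 0], [0, 0, -4.5], 5], [[0, 0, 0], [0, 0, -6.5], 5], [[0, 0, 0], [0, 0, -7.7], 5], [[0, 0, 0], [0, 0, -8.2], 5], [[0, 0, 0], [0, 0, -8.2], 5], [[0, 0, 0], [0, 0, -8.2], 5]]'

```text
clock: 16.43
eef_pos: [0.661, 0.098, 0.0338]
ee_rot: [[0.036, 0.999, 0.0], [0.999, -0.036, -0.0], [-0.0, 0.0, -1.0]]
force: [-0.1, -0.4, 0.3]
gripper_width: 0.05
finger_force: 0.0
```

Depth puts the tips roughly level with the TCP at this opening, so I descend under guard.

Call:
play_rows --targets '[[[0, 0, 0], [0, 0, -0.3], 5], [[0, 0, 0], [0, 0, -0.6], 5], [[0, 0, 0], [0, 0, -0.8], 5], [[0, 0, 0], [0, 0, -0.8], 5]]'

```text
clock: 16.77
eef_pos: [0.6607, 0.098, 0.0255]
ee_rot: [[0.036, 0.999, -0.0], [0.999, -0.036, -0.0], [-0.0, -0.0, -1.0]]
force: [-0.2, 0.2, -0.1]
gripper_width: 0.05
finger_force: 0.0
```

Call:
play_rows --targets '[[[0, 0, 0], [0, 0, -0.2], 5], [[0, 0, 0], [0, 0, -0.4], 5], [[0, 0, 0], [0, 0, -0.4], 5]]'

```text
clock: 17.02
eef_pos: [0.6606, 0.098, 0.0212]
ee_rot: [[0.036, 0.999, -0.0], [0.999, -0.036, -0.0], [-0.0, -0.0, -1.0]]
force: [-0.6, -0.6, -0.4]
gripper_width: 0.0502
finger_force: 0.0
```

Call:
play_rows --targets '[[[0, 0, 0], [0, 0, 0], 4.2], [[0, 0, 0], [0, 0, 0], 3.6], [[0, 0, 0], [0, 0, 0], 3.3], [[0, 0, 0], [0, 0, 0], 3.3], [[0, 0, 0], [0, 0, 0], 3.3]]'

```text
clock: 17.43
eef_pos: [0.6609, 0.098, 0.0218]
ee_rot: [[0.036, 0.999, 0.0], [0.999, -0.036, -0.0], [0.0, 0.0, -1.0]]
force: [-1.4, -0.9, 3.5]
gripper_width: 0.0352
finger_force: 19.9
```

Call:
play_rows --targets '[[[0, 0, 0], [0, 0, 0], 4.2], [[0, 0, 0], [0, 0, 0], 4.8], [[0, 0, 0], [0, 0, -0.2], 4.8], [[0, 0, 0], [0, 0, -0.4], 4.8], [[0, 0, 0], [0, 0, -0.5], 4.8], [[0, 0, 0], [0, 0, -0.5], 4.8]]'

```text
clock: 17.93
eef_pos: [0.6604, 0.098, 0.0161]
ee_rot: [[0.036, 0.999, -0.001], [0.999, -0.036, -0.0], [-0.0, -0.001, -1.0]]
force: [0.1, -0.2, -0.6]
gripper_width: 0.0483
finger_force: 0.0
```

Call:
play_rows --targets '[[[0, 0, 0], [0, 0, 0], 4.2], [[0, 0, 0], [0, 0, 0], 3.6], [[0, 0, 0], [0, 0, 0], 3.3], [[0, 0, 0], [0, 0, 0], 3.3], [[0, 0, 0], [0, 0, 0], 3.3]]'

```text
clock: 18.35
eef_pos: [0.6608, 0.098, 0.0167]
ee_rot: [[0.036, 0.999, 0.0], [0.999, -0.036, -0.0], [0.0, 0.0, -1.0]]
force: [0.4, -0.2, 0.7]
gripper_width: 0.036
finger_force: 20.1
```

Call:
play_rows --targets '[[[0, 0, 0], [0, 0, 0.5], 3.3], [[0, 0, 0], [0, 0, 2], 3.3], [[0, 0, 0], [0, 0, 4.5], 3.3], [[0, 0, 0], [0, 0, 6.5], 3.3], [[0, 0, 0], [-1, 0, 7], 3.3], [[0, 0, 0], [-3, 0, 7], 3.3], [[0, 0, 0], [-6, 0, 7], 3.3], [[0, 0, 0], [-9, 0, 7], 3.3]]'

```text
clock: 19.02
eef_pos: [0.5702, 0.0979, 0.087]
ee_rot: [[0.036, 0.999, 0.001], [0.999, -0.036, 0.0], [0.0, 0.001, -1.0]]
force: [-0.2, 0.2, 0.7]
gripper_width: 0.0358
finger_force: 20.1
```

Call:
play_rows --targets '[[[0, 0, 0], [-3, 0, 0], 3.3], [[0, 0, 0], [-6, 0, 0], 3.3], [[0, 0, 0], [-9, 0, 0], 3.3], [[0, 0, 0], [-12, 0, 0], 3.3], [[0, 0, 0], [-13.5, 0, 0], 3.3], [[0, 0, 0], [-14.1, 0, 0], 3.3], [[0, 0, 0], [-14.1, 0, 0], 3.3], [[0, 0, 0], [-14.1, 0, 0], 3.3]]'

```text
clock: 19.68
eef_pos: [0.4313, 0.098, 0.0872]
ee_rot: [[0.036, 0.999, 0.002], [0.999, -0.036, 0.0], [0.0, 0.002, -1.0]]
force: [-0.5, 0.3, -0.0]
gripper_width: 0.0359
finger_force: 20.1
```

Held, and over the tile. I lower it to about 18 mm, then creep to contact.

Call:
play_rows --targets '[[[0, 0, 0], [-0.1, 0.05, -2], 3.3], [[0, 0, 0], [-0.1, 0.05, -4], 3.3], [[0, 0, 0], [-0.1, 0.05, -5.5], 3.3], [[0, 0, 0], [-0.1, 0.05, -6.4], 3.3], [[0, 0, 0], [-0.1, 0.05, -6.8], 3.3], [[0, 0, 0], [-0.1, 0.05, -6.8], 3.3], [[0, 0, 0], [-0.1, 0.05, -6.8], 3.3]]'

```text
clock: 20.27
eef_pos: [0.4295, 0.0985, 0.0189]
ee_rot: [[0.036, 0.999, 0.001], [0.999, -0.036, 0.0], [0.0, 0.001, -1.0]]
force: [-0.5, 1.0, -0.6]
gripper_width: 0.0357
finger_force: 20.1
```

Call:
play_rows --targets '[[[0, 0, 0], [0, 0, -0.1], 3.3], [[0, 0, 0], [0, 0, -0.15], 3.3], [[0, 0, 0], [0, 0, -0.15], 3.3]]'

```text
clock: 20.52
eef_pos: [0.4292, 0.0985, 0.0175]
ee_rot: [[0.036, 0.999, 0.001], [0.999, -0.036, 0.0], [0.0, 0.001, -1.0]]
force: [-1.3, 1.3, -0.5]
gripper_width: 0.0364
finger_force: 20.1
```

Call:
play_rows --targets '[[[0, 0, 0], [0, 0, -0.08], 3.3], [[0, 0, 0], [0, 0, -0.08], 3.3], [[0, 0, 0], [0, 0, -0.08], 4], [[0, 0, 0], [0, 0, -0.08], 4.8], [[0, 0, 0], [0, 0, -0.08], 4.8], [[0, 0, 0], [0, 0, 1], 4.8], [[0, 0, 0], [0, 0, 4], 4.8], [[0, 0, 0], [0, 0, 8], 4.8]]'

```text
clock: 21.18
eef_pos: [0.4263, 0.0983, 0.0961]
ee_rot: [[0.036, 0.999, -0.006], [0.999, -0.036, -0.0], [-0.001, -0.006, -1.0]]
force: [0.7, -0.1, -0.1]
gripper_width: 0.048
finger_force: 0.0
```

Call:
play_rows --targets '[[[0, 0, 0], [3, -1, 0], 5.5], [[0, 0, 0], [6, -3, 0], 5.5], [[0, 0, 0], [9.5, -5, 0], 5.5], [[0, 0, 0], [13, -7, 0], 5.5], [[0, 0, -0.01], [16, -8.5, 0], 5.5], [[0, 0, -0.025], [19, -10, 0], 5.5], [[0, 0, -0.025], [22, -11.2, 0], 5.5], [[0, 0, -0.025], [22.3, -11.4, 0], 5.5]]'

```text
clock: 21.85
eef_pos: [0.6562, -0.0181, 0.0966]
ee_rot: [[0.063, 0.998, 0.003], [0.998, -0.063, -0.001], [-0.001, 0.003, -1.0]]
force: [-1.1, -0.1, -0.5]
gripper_width: 0.0549
finger_force: 0.0
```

Call:
play_rows --targets '[[[0, 0, 0], [0, 0, 0], 5.5], [[0, 0, 0], [0, 0, 0], 5.5]]'

```text
clock: 22.02
eef_pos: [0.6508, -0.0154, 0.0964]
ee_rot: [[0.061, 0.998, -0.002], [0.998, -0.061, 0.0], [0.0, -0.002, -1.0]]
force: [-1.4, -0.3, 0.1]
gripper_width: 0.0552
finger_force: 0.0
```

```bash
python3 - <<'E'
from h import *
s=get_state();p,d=camera("wrist");cv2.imwrite("pics/w5.png",p[:,:,::-1]);np.savez("pics/w5.npz",p=p,d=d)
print(s["clock"],s["eef_pos"],np.degrees(np.arctan2(s["ee_rot"][1,0],s["ee_rot"][0,0])))
W=world("wrist",d,s);z=W[...,2];X,Y=W[...,0],W[...,1];H,S,V=hsv(p)
def w(x,y,r): return (abs(X-x)<r)&(abs(Y-y)<r)
rect(W,w(.6525,-.015,.04)&(z>.016)&(z<.04)&(S>90)&(V>120),"match")
rect(W,w(.43,.1,.04)&(z>.013),"tl");rect(W,w(.43,.1,.065)&(z<.013)&(z>.004),"tile")
rect(W,w(.4335,-.034,.06)&(S>90),"coaster")
rect(W,w(.595,.1,.06)&(z<.02)&(V>110)&(S>50),"rmat")
E
```

```text
22.0167 [ 0.65084623 -0.01535173  0.0963742 ] 86.49293591001016
match c [652.8 -15.6] long 52.0 short 36.0 longdir-from-y -4.3 z med 24.1 n 2944 mean [652.7 -14.8  24.1] px [297 175  47  65]
tl c [439.9  95.8] long 36.7 short 19.4 longdir-from-y -18.0 z med 16.7 n 1169 mean [441.7  95.6  17.7] px [ 0 43 28 55]
tile c [448.6  92.8] long 89.1 short 52.0 longdir-from-y -19.9 z med 8.4 n 6468 mean [450.   95.1   8.4] px [  0   2  75 131]
coaster c [434.1 -30.6] long 88.7 short 75.7 longdir-from-y 3.3 z med 8.3 n 8651 mean [436.1 -28.1   8.2] px [  5 179 119 105]
rmat c [599.8 105.5] long 71.7 short 64.5 longdir-from-y 64.5 z med 11.2 n 4789 mean [602.8 110.   11.1] px [186   0 100 102]
```

View pics/w5.png

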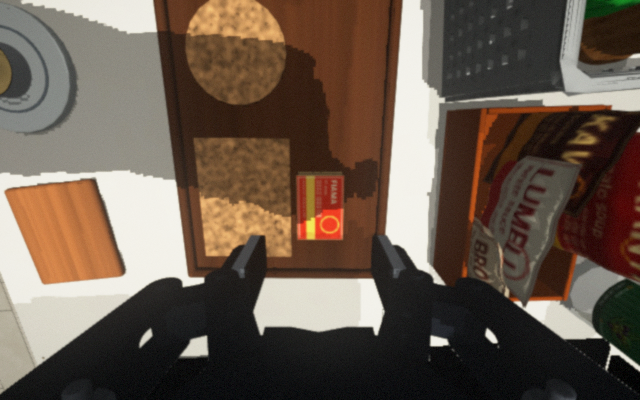

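The wrist view shows the matchbox at (320,207) between the fingers, the tea light standing on the tile at the left edge, and the coaster at (66,231).

Call:
play_rows --targets '[[[0, 0, 0], [0.1, 0, -2], 5.5], [[0, 0, 0], [0.1, 0, -4], 5.5], [[0, 0, 0], [0.1, 0, -5.5], 5.5], [[0, 0, 0], [0.1, 0, -6.8], 5.5], [[0, 0, 0], [0.1, 0, -7.4], 5.5], [[0, 0, 0], [0.1, 0, -7.7], 5.5], [[0, 0, 0], [0.1, 0, -7.7], 5.5], [[0, 0, 0], [0.1, 0, -7.7], 5.5]]'

```text
clock: 22.73
eef_pos: [0.653, -0.0153, 0.021]
ee_rot: [[0.061, 0.998, 0.001], [0.998, -0.061, -0.0], [-0.0, 0.001, -1.0]]
force: [-0.7, -0.8, -0.0]
gripper_width: 0.0547
finger_force: 0.0
```

Call:
play_rows --targets '[[[0, 0, 0], [0, 0, 0], 4.6], [[0, 0, 0], [0, 0, 0], 4], [[0, 0, 0], [0, 0, 0], 3.4], [[0, 0, 0], [0, 0, 0], 3.2], [[0, 0, 0], [0, 0, 0], 3.2], [[0, 0, 0], [0, 0, 0], 3.2]]'

```text
clock: 23.23
eef_pos: [0.6533, -0.0155, 0.021]
ee_rot: [[0.061, 0.998, 0.001], [0.998, -0.061, -0.0], [-0.0, 0.001, -1.0]]
force: [-1.5, 0.2, 6.2]
gripper_width: 0.0361
finger_force: 19.8
```

Call:
play_rows --targets '[[[0, 0, 0], [0, 0, 0.5], 3.2], [[0, 0, 0], [0, 0, 2], 3.2], [[0, 0, 0], [0, 0, 4.5], 3.2], [[0, 0, 0], [0, 0, 6.5], 3.2], [[0, 0, 0.02], [-1, 0, 7], 3.2], [[0, 0, 0.04], [-3, -0.5, 7], 3.2], [[0, 0, 0.06], [-6, -1, 7], 3.2], [[0, 0, 0.08], [-9, -1.6, 7], 3.2]]'

```text
clock: 23.9
eef_pos: [0.5621, -0.0315, 0.0904]
ee_rot: [[-0.02, 1.0, 0.001], [1.0, 0.02, -0.0], [-0.0, 0.001, -1.0]]
force: [0.5, 0.1, -0.1]
gripper_width: 0.0366
finger_force: 20.2
```

Call:
play_rows --targets '[[[0, 0, 0.02], [-3, 0, 0], 3.2], [[0, 0, 0.035], [-6, 0, 0], 3.2], [[0, 0, 0.035], [-9, 0, 0], 3.2], [[0, 0, 0.035], [-11.5, 0, 0], 3.2], [[0, 0, 0.035], [-12.7, 0, 0], 3.2], [[0, 0, 0.035], [-13, 0, 0], 3.2], [[0, 0, 0.035], [-13, 0, 0], 3.2], [[0, 0, 0.035], [-13, 0, 0], 3.2]]'

```text
clock: 24.57
eef_pos: [0.4342, -0.0318, 0.0906]
ee_rot: [[-0.054, 0.999, 0.002], [0.999, 0.054, -0.0], [-0.0, 0.002, -1.0]]
force: [0.5, -0.3, 0.3]
gripper_width: 0.0366
finger_force: 20.2
```

Call:
play_rows --targets '[[[0, 0, 0], [-0.1, 0, -2], 3.2], [[0, 0, 0], [-0.1, 0, -4], 3.2], [[0, 0, 0], [-0.1, 0, -5.5], 3.2], [[0, 0, 0], [-0.1, 0, -6.4], 3.2], [[0, 0, 0], [-0.1, 0, -6.7], 3.2], [[0, 0, 0], [-0.1, 0, -6.7], 3.2], [[0, 0, 0], [-0.1, 0, -6.7], 3.2]]'

```text
clock: 25.15
eef_pos: [0.4325, -0.0316, 0.0235]
ee_rot: [[-0.054, 0.999, 0.0], [0.999, 0.054, -0.0], [-0.0, 0.0, -1.0]]
force: [0.0, -0.9, -0.3]
gripper_width: 0.0365
finger_force: 20.2
```

Call:
play_rows --targets '[[[0, 0, 0], [0, 0, -0.1], 3.2], [[0, 0, 0], [0, 0, -0.15], 3.2], [[0, 0, 0], [0, 0, -0.15], 3.2]]'

```text
clock: 25.4
eef_pos: [0.4322, -0.0316, 0.022]
ee_rot: [[-0.054, 0.999, 0.001], [0.999, 0.054, -0.0], [-0.0, 0.001, -1.0]]
force: [0.2, -0.7, -0.9]
gripper_width: 0.0365
finger_force: 20.2
```

Call:
play_rows --targets '[[[0, 0, 0], [0, 0, -0.08], 3.2], [[0, 0, 0], [0, 0, -0.08], 3.2]]'

```text
clock: 25.57
eef_pos: [0.432, -0.0316, 0.021]
ee_rot: [[-0.054, 0.999, 0.001], [0.999, 0.054, -0.0], [-0.0, 0.001, -1.0]]
force: [-0.5, 0.0, 1.7]
gripper_width: 0.0363
finger_force: 20.4
```

Call:
play_rows --targets '[[[0, 0, 0], [0, 0, 0], 4], [[0, 0, 0], [0, 0, 0], 5], [[0, 0, 0], [0, 0, 0.5], 5.2], [[0, 0, 0], [0, 0, 3], 5.5], [[0, 0, 0], [0, 0, 7], 5.5], [[0, 0, 0], [0, 0, 11], 6], [[0, 0, 0], [0, 0, 15], 6], [[0, 0, 0], [0, 0, 19], 6]]'

```text
clock: 26.23
eef_pos: [0.4311, -0.0313, 0.2133]
ee_rot: [[-0.054, 0.999, 0.0], [0.999, 0.054, -0.0], [-0.0, 0.0, -1.0]]
force: [1.1, -0.4, -0.1]
gripper_width: 0.0601
finger_force: 0.0
```

Call:
play_rows --targets '[[[0, 0, 0], [0, 0, 3], 8.5], [[0, 0, -0.02], [2, -4, 4], 8.5], [[0, 0, -0.04], [4, -8, 4], 8.5], [[0, 0, -0.06], [6, -12, 4], 8.5], [[0, 0, -0.08], [8, -16, 4], 8.5], [[0, 0, -0.09], [10, -20, 4], 8.5], [[0, 0, -0.09], [11.1, -22, 4], 8.5], [[0, 0, -0.09], [11.1, -22, 4], 8.5]]'

```text
clock: 26.9
eef_pos: [0.5446, -0.2574, 0.2496]
ee_rot: [[0.04, 0.999, 0.0], [0.999, -0.04, -0.002], [-0.002, 0.0, -1.0]]
force: [-2.0, 1.7, -1.0]
gripper_width: 0.0851
finger_force: 0.0
```

Call:
play_rows --targets '[[[0, 0, 0], [0, 0, 0], 8.5], [[0, 0, 0], [0, 0, 0], 8.5]]'

```text
clock: 27.07
eef_pos: [0.5422, -0.2511, 0.2506]
ee_rot: [[0.036, 0.999, -0.001], [0.999, -0.036, 0.001], [0.001, -0.001, -1.0]]
force: [-0.4, 0.1, 0.6]
gripper_width: 0.0849
finger_force: 0.0
```

```bash
python3 - <<'E'
from h import *
s=get_state();t,dt=camera("top");cv2.imwrite("pics/t5.png",t[:,:,::-1])
print(s["clock"],s["eef_pos"],np.degrees(np.arctan2(s["ee_rot"][1,0],s["ee_rot"][0,0])))
W=world("top",dt);z=W[...,2];H,S,V=hsv(t);X,Y=W[...,0],W[...,1]
def w(x,y,r): return (abs(X-x)<r)&(abs(Y-y)<r)
rect(W,w(.43,.097,.04)&(z>.014),"tl");rect(W,w(.43,.097,.06)&(z<.014)&(z>.004),"tile")
rect(W,w(.433,-.03,.04)&(z>.016),"match")
rect(W,w(.433,-.03,.06)&(z>.004),"coaster")
rect(W,w(.598,.098,.06)&(z<.02)&(V>95)&(S>50),"rmat")
rect(W,w(.59,-.012,.07)&(z<.02)&(V>95)&(S>50),"omat")
E
```

```text
27.0667 [ 0.54223598 -0.25114759  0.25063135] 87.91574275521322
tl c [428.2  96.2] long 37.3 short 35.0 longdir-from-y 1.1 z med 17.0 n 211 mean [428.1  96.9  17.6] px [236 242  17  16]
tile c [428.2  96.1] long 88.7 short 88.2 longdir-from-y -70.4 z med 8.6 n 916 mean [427.8  95.4   8.7] px [226 231  39  39]
match c [430.9 -34.7] long 51.2 short 34.5 longdir-from-y 1.1 z med 24.7 n 352 mean [430.8 -33.8  24.7] px [289 242  23  16]
coaster c [431.4 -33.9] long 94.3 short 74.9 longdir-from-y 4.0 z med 9.3 n 1215 mean [431.6 -34.5  13.2] px [280 233  41  33]
rmat c [604.5  97.8] long 119.4 short 106.0 longdir-from-y 0.5 z med 10.0 n 1704 mean [606.6  92.6  10. ] px [222 154  51  44]
omat c [601.6  -5.9] long 134.8 short 111.2 longdir-from-y -4.1 z med 10.9 n 2060 mean [598.4  -7.3  10.8] px [263 153  57  50]
```

View pics/t5.png

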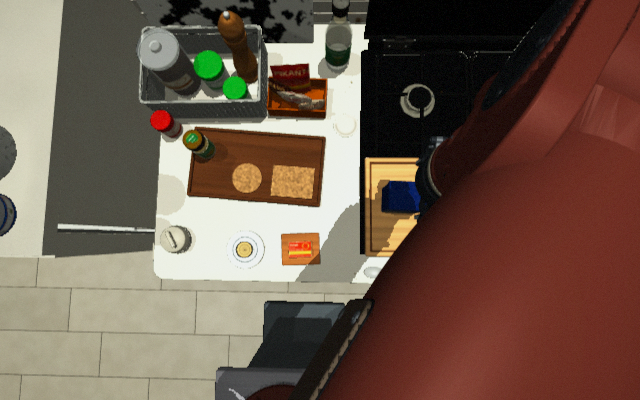

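The top view shows the tea light centred on the tile at (245,250), the matchbox aligned on the coaster at (300,249), and both mats clear at (247,178) and (293,182).

```bash
python3 - <<'E'
from h import *
def go(t,W,n):
    z=W[...,2];H,S,V=hsv(t);X,Y=W[...,0],W[...,1]
    for th in(115,140):
        rect(W,(abs(X-.59)<.06)&(abs(Y+.01)<.06)&(z<.02)&(V>th)&(S<170),n+" omat")
        rect(W,(abs(X-.598)<.05)&(abs(Y-.1)<.05)&(z<.02)&(V>th)&(S<170),n+" rmat")
t=cv2.imread("pics/t5.png")[:,:,::-1].copy();d=np.load("pics/top0.npz")["d"]
W=world("top",np.ones((400,640)));c=get_calibration("top");C=np.linalg.inv(c["view"])[:3,3]
r=W-C;k=(.011-C[2])/r[...,2];go(t,C+r*k[...,None],"top")
p=np.load("pics/w2.npz");s=dict(eef_pos=np.array([0.59346508,0.02595102,0.25203026]),ee_rot=np.array([[0.034,.9994,0],[.9994,-0.034,0],[0,0,-1.]]))
go(p["p"],world("wrist",p["d"],s),"w2")
E
```

```text
top omat c [591.5 -11. ] long 101.4 short 75.6 longdir-from-y -4.1 z med 11.0 n 1302 mean [591.  -11.6  11. ] px [270 165  45  34]
top rmat c [599.1  98.2] long 70.4 short 69.8 longdir-from-y -88.1 z med 11.0 n 697 mean [598.7  98.1  11. ] px [232 163  30  30]
top omat c [591.5 -11.6] long 99.4 short 75.3 longdir-from-y -3.6 z med 11.0 n 1285 mean [591.2 -11.8  11. ] px [271 165  44  34]
top rmat c [599.1  98.2] long 70.9 short 69.0 longdir-from-y 46.5 z med 11.0 n 691 mean [598.8  98.2  11. ] px [232 163  30  30]
w2 omat c [590.9  -8.1] long 108.3 short 79.2 longdir-from-y -3.7 z med 11.3 n 4006 mean [592.2  -7.5  11.2] px [288 155  60  77]
w2 rmat c [618.7 111.6] long 67.3 short 29.6 longdir-from-y 27.9 z med 11.2 n 471 mean [622.5 110.5  10.9] px [312  81  39  51]
w2 omat c [591.9  -9.8] long 101.2 short 76.1 longdir-from-y -3.8 z med 11.3 n 3825 mean [592.   -7.7  11.3] px [290 159  57  72]
w2 rmat c [619.5 112.4] long 65.2 short 25.6 longdir-from-y 29.3 z med 11.3 n 391 mean [622.5 110.9  11.2] px [314  82  36  46]
```

Call:
play_rows --targets '[[[0, 0, 0], [0.1, 0, -1.5], 8.5], [[0, 0, 0], [0.1, 0, -4], 8.5], [[0, 0, 0], [0.1, 0, -6.5], 8.5], [[0, 0, 0], [0.1, 0, -8.5], 8.5], [[0, 0, 0], [0.1, 0, -9.8], 8.5], [[0, 0, 0], [0.1, 0, -10.2], 8.5], [[0, 0, 0], [0.1, 0, -10.2], 8.5], [[0, 0, 0], [0.1, 0, -10.2], 8.5]]'

```text
clock: 27.78
eef_pos: [0.544, -0.2511, 0.15]
ee_rot: [[0.035, 0.999, 0.001], [0.999, -0.035, -0.001], [-0.001, 0.001, -1.0]]
force: [0.2, 0.1, 0.9]
gripper_width: 0.0848
finger_force: 0.0
```

Call:
play_rows --targets '[[[0, 0, 0], [0, 0, 0], 7], [[0, 0, 0], [0, 0, 0], 6], [[0, 0, 0], [0, 0, 0], 5.2], [[0, 0, 0], [0, 0, 0], 5.2], [[0, 0, 0], [0, 0, 0], 5.2], [[0, 0, 0], [0, 0, 0], 5.2]]' --squeeze 40

```text
clock: 28.28
eef_pos: [0.5441, -0.2517, 0.15]
ee_rot: [[0.036, 0.999, 0.001], [0.999, -0.036, -0.001], [-0.001, 0.001, -1.0]]
force: [-1.9, 1.1, 6.9]
gripper_width: 0.0564
finger_force: 42.2
```

Call:
play_rows --targets '[[[0, 0, 0], [0, 0, 0.5], 5.2], [[0, 0, 0], [0, 0, 2], 5.2], [[0, 0, 0], [0, 0, 4.5], 5.2], [[0, 0, 0], [0, 0, 5.5], 5.2], [[0, 0, 0], [0.2, 1, 6], 5.2], [[0, 0, 0], [0.6, 3, 6], 5.2], [[0, 0, 0], [1.2, 6, 6], 5.2], [[0, 0, 0], [1.8, 9, 6], 5.2]]'

```text
clock: 28.95
eef_pos: [0.5615, -0.1604, 0.2082]
ee_rot: [[0.038, 0.999, -0.001], [0.999, -0.038, 0.0], [0.0, -0.001, -1.0]]
force: [0.8, 0.2, -3.1]
gripper_width: 0.0561
finger_force: 43.9
```

Call:
play_rows --targets '[[[0, 0, 0], [0.6, 3, 0], 5.2], [[0, 0, -0.01], [1.2, 6, 0], 5.2], [[0, 0, -0.02], [1.8, 9, 0], 5.2], [[0, 0, -0.03], [2.3, 12, 0], 5.2], [[0, 0, -0.03], [2.7, 14, 0], 5.2], [[0, 0, -0.03], [2.9, 15.1, 0], 5.2], [[0, 0, -0.03], [2.9, 15.1, 0], 5.2], [[0, 0, -0.03], [2.9, 15.1, 0], 5.2]]'

```text
clock: 29.62
eef_pos: [0.5905, -0.0101, 0.2083]
ee_rot: [[0.065, 0.998, -0.001], [0.998, -0.065, -0.0], [-0.0, -0.001, -1.0]]
force: [0.6, -0.4, -3.1]
gripper_width: 0.0566
finger_force: 43.9
```

Call:
play_rows --targets '[[[0, 0, 0], [0, 0, -2], 5.2], [[0, 0, 0], [0, 0, -5], 5.2], [[0, 0, 0], [0, 0, -7.5], 5.2], [[0, 0, 0], [0, 0, -9.5], 5.2], [[0, 0, 0], [0, 0, -10.5], 5.2], [[0, 0, 0], [0, 0, -10.9], 5.2], [[0, 0, 0], [0, 0, -10.9], 5.2], [[0, 0, 0], [0, 0, -10.9], 5.2]]'

```text
clock: 30.28
eef_pos: [0.5914, -0.0111, 0.1008]
ee_rot: [[0.067, 0.998, 0.001], [0.998, -0.067, -0.0], [-0.0, 0.001, -1.0]]
force: [0.1, -0.1, -3.1]
gripper_width: 0.0566
finger_force: 43.8
```

Call:
play_rows --targets '[[[0, 0, 0], [0, 0, -0.2], 5.2], [[0, 0, 0], [0, 0, -0.4], 5.2], [[0, 0, 0], [0, 0, -0.45], 5.2], [[0, 0, 0], [0, 0, -0.45], 5.2]]'

```text
clock: 30.62
eef_pos: [0.5909, -0.0105, 0.0956]
ee_rot: [[0.066, 0.998, 0.0], [0.998, -0.066, -0.0], [-0.0, 0.0, -1.0]]
force: [0.2, -0.0, -2.9]
gripper_width: 0.0563
finger_force: 43.9
```

Call:
play_rows --targets '[[[0, 0, 0], [0, 0, -0.1], 5.2], [[0, 0, 0], [0, 0, -0.12], 5.2], [[0, 0, 0], [0, 0, -0.12], 5.2]]'

```text
clock: 30.87
eef_pos: [0.591, -0.0105, 0.0951]
ee_rot: [[0.066, 0.998, 0.001], [0.998, -0.066, -0.0], [-0.0, 0.001, -1.0]]
force: [-3.8, -0.3, 5.7]
gripper_width: 0.0564
finger_force: 45.0
```

Call:
play_rows --targets '[[[0, 0, 0], [0, 0, 0], 6], [[0, 0, 0], [0, 0, 0], 7], [[0, 0, 0], [0, 0, 0], 8.5], [[0, 0, 0], [0, 0, 0], 8.5], [[0, 0, 0], [0, 0, 2], 8.5], [[0, 0, 0], [0, 0, 6], 8.5], [[0, 0, 0], [0, 0, 10], 8.5], [[0, 0, 0], [0, 0, 14], 8.5]]'

```text
clock: 31.53
eef_pos: [0.5902, -0.0104, 0.2356]
ee_rot: [[0.066, 0.998, -0.001], [0.998, -0.066, 0.0], [0.0, -0.001, -1.0]]
force: [1.3, -0.2, 0.1]
gripper_width: 0.0851
finger_force: 0.0
```

Call:
play_rows --targets '[[[0, 0, 0], [-0.5, -3, 2], 8.5], [[0, 0, 0], [-1, -7, 2], 8.5], [[0, 0, 0], [-1.5, -11, 2], 8.5], [[0, 0, 0], [-2, -15, 2], 8.5], [[0, 0, 0], [-2.5, -19, 2], 8.5], [[0, 0, 0], [-3, -23, 2], 8.5], [[0, 0, 0], [-3.5, -27, 2], 8.5], [[0, 0, 0], [-4, -30, 2], 8.5]]'

```text
clock: 32.2
eef_pos: [0.5501, -0.3137, 0.254]
ee_rot: [[0.067, 0.998, 0.0], [0.998, -0.067, -0.001], [-0.001, 0.0, -1.0]]
force: [0.8, 0.2, 0.3]
gripper_width: 0.085
finger_force: 0.0
```

Call:
play_rows --targets '[[[0, 0, 0], [-0.3, -3, 0], 8.5], [[0, 0, 0], [-0.6, -5.2, 0], 8.5], [[0, 0, 0], [-0.6, -5.2, 0], 8.5], [[0, 0, 0], [-0.6, -5.2, 0], 8.5]]'

```text
clock: 32.53
eef_pos: [0.5443, -0.3636, 0.2535]
ee_rot: [[0.068, 0.998, -0.0], [0.998, -0.068, 0.0], [0.0, -0.0, -1.0]]
force: [0.0, 0.6, -0.0]
gripper_width: 0.0848
finger_force: 0.0
```

```bash
python3 - <<'E'
from h import *
s=get_state();t,dt=camera("top");p,d=camera("wrist")
print(s["clock"],s["eef_pos"])
for n,im,D in(("top",t,dt),("wrist",p,d)):
    W=world(n,D,s);z=W[...,2];X,Y=W[...,0],W[...,1]
    w=lambda x,y,r:(abs(X-x)<r)&(abs(Y-y)<r)
    rect(W,w(.59,-.01,.06)&(z>.105),n+" tin");rect(W,w(.545,-.363,.04)&(z>.175)&(z<.2),n+" shaker")
E
```

```text
32.5333 [ 0.54427811 -0.36358764  0.25352785]
top tin c [589.6 -10.8] long 77.4 short 57.2 longdir-from-y -3.7 z med 119.7 n 986 mean [588.7 -11.5 119.6] px [269 161  38  29]
top shaker c [ 543.  -362.2] long 41.0 short 40.4 longdir-from-y 25.2 z med 186.3 n 403 mean [ 542.3 -360.6  185.8] px [456 186  24  22]
wrist tin none
wrist shaker c [ 544.6 -361.3] long 41.0 short 40.8 longdir-from-y -4.8 z med 185.5 n 2258 mean [ 544.4 -359.7  185.1] px [291 179  54  53]
```

Tin is placed well (within about 2 mm, yaw -3.7° against the mat's -3.8°). Now the shaker.

Call:
play_rows --targets '[[[0, 0, 0], [0, 0.1, -1.5], 8.5], [[0, 0, 0], [0, 0.1, -4], 8.5], [[0, 0, 0], [0, 0.1, -6.5], 8.5], [[0, 0, 0], [0, 0.1, -8], 8.5], [[0, 0, 0], [0, 0.1, -9], 8.5], [[0, 0, 0], [0, 0.1, -9], 8.5], [[0, 0, 0], [0, 0.1, -9], 8.5]]'

```text
clock: 33.22
eef_pos: [0.5451, -0.3608, 0.1646]
ee_rot: [[0.065, 0.998, 0.0], [0.998, -0.065, 0.0], [0.0, 0.0, -1.0]]
force: [-0.0, -0.3, 1.2]
gripper_width: 0.0848
finger_force: 0.0
```

Call:
play_rows --targets '[[[0, 0, 0], [0, 0, 0], 7.5], [[0, 0, 0], [0, 0, 0], 6], [[0, 0, 0], [0, 0, 0], 5], [[0, 0, 0], [0, 0, 0], 4], [[0, 0, 0], [0, 0, 0], 3.8], [[0, 0, 0], [0, 0, 0], 3.8], [[0, 0, 0], [0, 0, 0], 3.8]]'

```text
clock: 33.8
eef_pos: [0.5451, -0.3619, 0.1652]
ee_rot: [[0.066, 0.998, 0.001], [0.998, -0.066, -0.001], [-0.001, 0.001, -1.0]]
force: [-1.5, 0.7, 6.6]
gripper_width: 0.0398
finger_force: 40.3
```

Call:
play_rows --targets '[[[0, 0, 0], [0, 0, 0.5], 3.8], [[0, 0, 0], [0, 0, 2], 3.8], [[0, 0, 0], [0, 0, 5], 3.8], [[0, 0, 0], [0, 0, 8], 3.8], [[0, 0, 0], [0.1, 1, 10], 3.8], [[0, 0, 0], [0.4, 3.5, 11], 3.8], [[0, 0, 0], [0.8, 7, 11], 3.8], [[0, 0, 0], [1.2, 10.5, 11], 3.8]]'

```text
clock: 34.47
eef_pos: [0.5568, -0.2562, 0.2748]
ee_rot: [[0.068, 0.998, 0.001], [0.998, -0.068, -0.001], [-0.0, 0.001, -1.0]]
force: [1.1, -0.0, -2.5]
gripper_width: 0.0395
finger_force: 40.8
```

Call:
play_rows --targets '[[[0, 0, 0], [0.4, 3.5, 0], 3.8], [[0, 0, 0], [0.8, 7, 0], 3.8], [[0, 0, 0], [1.2, 10.5, 0], 3.8], [[0, 0, 0], [1.6, 14, 0], 3.8], [[0, 0, 0], [2, 17.5, 0], 3.8], [[0, 0, 0], [2.4, 21, 0], 3.8], [[0, 0, 0], [2.8, 24.5, 0], 3.8], [[0, 0, 0], [3.2, 28, 0], 3.8]]'

```text
clock: 35.13
eef_pos: [0.5885, 0.0252, 0.2742]
ee_rot: [[0.066, 0.998, -0.0], [0.998, -0.066, 0.0], [0.0, -0.0, -1.0]]
force: [0.7, -0.2, -1.1]
gripper_width: 0.0395
finger_force: 40.8
```

Call:
play_rows --targets '[[[0, 0, 0], [0.4, 3, 0], 3.8], [[0, 0, 0], [0.7, 5.5, 0], 3.8], [[0, 0, 0], [1, 7.3, 0], 3.8], [[0, 0, 0], [1, 7.6, 0], 3.8], [[0, 0, 0], [1, 7.6, 0], 3.8], [[0, 0, 0], [1, 7.6, 0], 3.8]]'

```text
clock: 35.63
eef_pos: [0.5986, 0.0991, 0.274]
ee_rot: [[0.066, 0.998, -0.0], [0.998, -0.066, -0.0], [-0.0, -0.0, -1.0]]
force: [0.4, 0.8, -1.4]
gripper_width: 0.0397
finger_force: 40.8
```

Lower to about 0.112, then creep.

Call:
play_rows --targets '[[[0, 0, 0], [0, 0, -2], 3.8], [[0, 0, 0], [0, 0, -5], 3.8], [[0, 0, 0], [0, 0, -8.5], 3.8], [[0, 0, 0], [0, 0, -12], 3.8], [[0, 0, 0], [0, 0, -14.5], 3.8], [[0, 0, 0], [0, 0, -15.7], 3.8], [[0, 0, 0], [0, 0, -15.9], 3.8], [[0, 0, 0], [0, 0, -15.9], 3.8]]'

```text
clock: 36.3
eef_pos: [0.5983, 0.0983, 0.1147]
ee_rot: [[0.067, 0.998, -0.001], [0.998, -0.067, -0.0], [-0.0, -0.001, -1.0]]
force: [-1.2, 0.1, -1.9]
gripper_width: 0.0396
finger_force: 40.9
```

Call:
play_rows --targets '[[[0, 0, 0], [0, 0, -0.15], 3.8], [[0, 0, 0], [0, 0, -0.3], 3.8], [[0, 0, 0], [0, 0, -0.3], 3.8], [[0, 0, 0], [0, 0, -0.3], 3.8]]'

```text
clock: 36.63
eef_pos: [0.5992, 0.0994, 0.1129]
ee_rot: [[0.066, 0.998, 0.001], [0.998, -0.066, 0.0], [0.0, 0.001, -1.0]]
force: [1.2, 0.4, -2.1]
gripper_width: 0.0397
finger_force: 40.9
```

Call:
play_rows --targets '[[[0, 0, 0], [0, 0, -0.1], 3.8], [[0, 0, 0], [0, 0, -0.12], 3.8], [[0, 0, 0], [0, 0, -0.12], 3.8]]'

```text
clock: 36.88
eef_pos: [0.5987, 0.0996, 0.111]
ee_rot: [[0.066, 0.998, 0.0], [0.998, -0.066, 0.0], [0.0, 0.0, -1.0]]
force: [-0.7, -0.1, -2.3]
gripper_width: 0.0397
finger_force: 40.9
```

Call:
play_rows --targets '[[[0, 0, 0], [0, 0, -0.08], 3.8], [[0, 0, 0], [0, 0, -0.12], 3.8], [[0, 0, 0], [0, 0, -0.12], 3.8]]'

```text
clock: 37.13
eef_pos: [0.5989, 0.0996, 0.1102]
ee_rot: [[0.066, 0.998, 0.0], [0.998, -0.066, 0.0], [0.0, 0.0, -1.0]]
force: [-1.9, -0.4, 3.9]
gripper_width: 0.0397
finger_force: 41.5
```

Contact. Release, rise, and back away toward the board.

Call:
play_rows --targets '[[[0, 0, 0], [0, 0, 0], 4.5], [[0, 0, 0], [0, 0, 0], 5.5], [[0, 0, 0], [0, 0, 0], 7], [[0, 0, 0], [0, 0, 0], 8.5], [[0, 0, 0], [0, 0, 2], 8.5], [[0, 0, 0], [0, 0, 6], 8.5], [[0, 0, 0], [0, 0, 10], 8.5], [[0, 0, 0], [0, 0, 14], 8.5]]'

```text
clock: 37.8
eef_pos: [0.5982, 0.0995, 0.2512]
ee_rot: [[0.066, 0.998, -0.001], [0.998, -0.066, -0.0], [-0.0, -0.001, -1.0]]
force: [1.5, 0.7, 0.7]
gripper_width: 0.085
finger_force: 0.0
```

Call:
play_rows --targets '[[[0, 0, 0], [-1, -3, 1], 8.5], [[0, 0, 0], [-2, -7, 1], 8.5], [[0, 0, 0], [-3, -11, 1], 8.5], [[0, 0, 0], [-4, -15, 1], 8.5], [[0, 0, 0], [-5, -19, 1], 8.5], [[0, 0, 0], [-6, -23, 1], 8.5], [[0, 0, 0], [-6.5, -27, 1], 8.5], [[0, 0, 0], [-7, -30, 1], 8.5]]'

```text
clock: 38.47
eef_pos: [0.528, -0.2035, 0.2599]
ee_rot: [[0.067, 0.998, 0.0], [0.998, -0.067, -0.001], [-0.001, 0.0, -1.0]]
force: [0.1, -0.1, -0.2]
gripper_width: 0.0852
finger_force: 0.0
```

Call:
play_rows --targets '[[[0, 0, 0], [0, -2, 0], 8.5], [[0, 0, 0], [0, -2, 0], 8.5], [[0, 0, 0], [0, -2, 0], 8.5], [[0, 0, 0], [0, -2, 0], 8.5]]'

```text
clock: 38.8
eef_pos: [0.5287, -0.22, 0.2596]
ee_rot: [[0.066, 0.998, -0.0], [0.998, -0.066, 0.001], [0.001, -0.0, -1.0]]
force: [-0.4, 0.6, -0.2]
gripper_width: 0.0849
finger_force: 0.0
```

```bash
python3 - <<'E'
from h import *
s=get_state();t,dt=camera("top");cv2.imwrite("pics/t7.png",t[:,:,::-1]);print(s["clock"],s["qvel"].round(3))
W=world("top",dt);z=W[...,2];X,Y=W[...,0],W[...,1]
w=lambda x,y,r:(abs(X-x)<r)&(abs(Y-y)<r)
rect(W,w(.59,-.01,.06)&(z>.105),"tin");rect(W,w(.599,.098,.04)&(z>.12),"shaker")
rect(W,w(.43,.097,.04)&(z>.014),"tl");rect(W,w(.433,-.03,.04)&(z>.016),"match")
E
```

```text
38.8 [ 0.018 -0.005 -0.005 -0.    -0.001 -0.001]
tin c [589.6 -11. ] long 76.9 short 57.1 longdir-from-y -3.5 z med 119.7 n 986 mean [588.7 -11.5 119.6] px [269 161  38  29]
shaker c [595.5  98. ] long 40.2 short 39.8 longdir-from-y -43.5 z med 130.9 n 319 mean [595.1  96.9 130.5] px [225 161  21  20]
tl c [428.2  96.1] long 37.8 short 35.0 longdir-from-y 1.2 z med 17.0 n 210 mean [428.1  96.7  17.5] px [236 242  17  16]
match c [430.8 -34.7] long 51.2 short 34.5 longdir-from-y 1.1 z med 24.7 n 354 mean [430.9 -33.8  24.7] px [289 242  23  16]
```

View pics/t7.png

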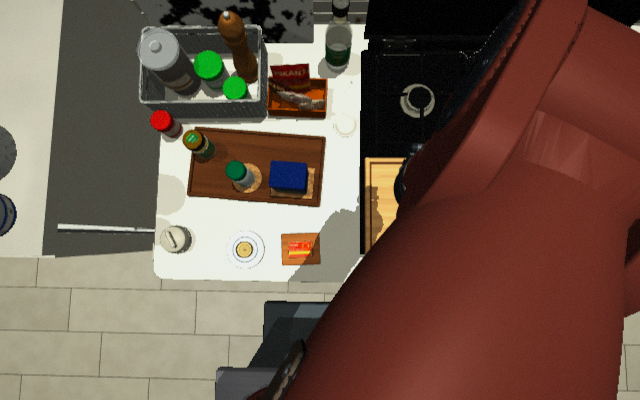

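The top view shows everything home: tin (289,177), shaker (236,171), tea light (245,250) and matchbox (300,249), all upright and within a few mm. The arm is clear and at rest.

```bash
python3 -c "
from cell import *
print(close_job())"
```

```text
the job is handed in; nothing more can be done
None
```

The job is handed in at about 39 s: the tin and shaker are back on their mats, the tea light is on the tile and the matchbox on the coaster, each within about 4 mm of centre on the last top-camera check; the hand-in call returned no verdict.

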